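Show a milled plate to the inspection camera and rack it

TASK

Take the milled aluminium plate out of its slotted stand and hold it upright over the round rubber spot, its middle level with the camera lens, keeping still for about a second in each position: first its plain face square to the lens, then one of its narrow upright edges (either one), then the face with the round boss. Then set it down softly on the inclined rack with its foot fully on the sloping shelf, leaning back against the backstop, boss facing out, and let go. Do not disturb the caliper, screwdriver, collet nut or bin of screws.

Things in the scene. Friction and masses are not known exactly. Their poses are not given: they have to be found in the camera images.
- plate: Bare aluminium plate on edge in the stand: 12 mm thick (x), 110 wide (y), 100 high (z), about 0.34 kg. Origin: centre of its underside. Its +x face has a round boss 40 mm across, 6 mm proud, centred 40 mm up, with a dark bore; its -x face is plain. Narrow upright edges at y = +-55 mm. Above 60 mm both faces are flat: grip it there across its thickness, over the top edge.
- boss (a point): Point at the centre of the boss's outer face, at (12, 0, 40) mm in the plate's frame.
- stand: Fixed dark steel stand, 60 x 130 mm, 26 mm high, left or right of the camera, at widely varying yaw. A slot along its y, 16 mm wide and 16 mm deep, holds the plate; slot floor 10 mm above the table. Origin: centre of its underside. The plate's axes start parallel to the stand's.
- scanner: Fixed inspection camera and its spot. Origin: on the table, centre of the round black rubber spot (60 mm across, 3 high) over which parts are shown. x points level from spot to camera, z up; the camera looks along -x. Lens front 130 mm from the spot's centre line, 150 mm above the table. The grey housing is 175 mm high, the white ring round the lens 62 mm across (top at 181 mm).
- lens (a point): Centre of the front of the lens, at (130, 0, 150) mm in the scanner's frame.
- cradle: Tilted seat of the rack. Origin: middle of the inner corner of shelf and backstop, 36 mm above the table. z: up the backstop's face, leaning back 0.35 rad (20 deg) from vertical; x: out from the backstop along the shelf, which rises to its front; y along the rack. Shelf 44 mm deep, backstop 50 mm high, both y = +-75 mm. A seated plate's origin is at (6, 0, 0) mm, its axes as the seat's.
- rack: Fixed grey inclined rack carrying the tilted seat, right or left of the camera (opposite the stand). Base 130 x 160 mm, 8 mm high; whole rack under 90 mm high, so a seated plate's upper half stands clear above the backstop. Origin: centre line of the base, on the table, below the seat's corner; x points to the open front (away from the robot, within 0.3 rad).
- caliper: Bystander: steel caliper lying flat, 200 mm long along its y, 12 mm high. Origin: underside, middle of its beam.
- screwdriver: Bystander: screwdriver lying along its x, 200 mm long and 26 mm high, the one bystander near the robot. Origin: on its underside, at mid-length.
- collet_nut: Bystander: round steel nut, 42 mm across, 24 mm high. Origin: centre of its underside.
- screw_bin: Bystander: open blue bin of screws, 100 x 100 x 55 mm. Origin: centre of its underside.
Mind the look-alikes: they are no part of the job. Of the things that look like the rack, the middle-sized one is meant.

How it is judged:
By the outcome, as a careful person would: the job done as asked, in the order asked, and still so for the second after the job is handed in, with the robot touching nothing.
It also fails if it takes over 69 s, if anything falls off the work surface, if the arm or the gripper's body presses on something with over 40 N, if the wrist force passes 120 N, or if a joint passes its speed limit or range.

ROBOT

A 6-joint arm with a two-finger parallel gripper is mounted at the origin on the work surface. World frame = base frame: x ahead of the robot, y to its left, z up, the work surface at z = 0. Lengths are in mm, angles in rad, forces in N, time in s.
With the tool pointing down it reaches from about 400 to 925 mm from the base axis. Payload 12.5 kg.
Tool frame: the origin (TCP) lies on the centre line of the jaws, within the pads' length; the fingertips stand 19 mm ahead of it and the grasp point (between the pads) is the TCP; y points along the fingers, x is the direction in which the jaws open and shut, and the axes are right-handed (so a half turn about y gives the same grasp; the last joint's range is limited). The gripper opens to 95 mm and grips with 3 to 60 N. Pads are 20 mm wide; open, the fingers measure 119 mm over their backs; the gripper's body (75 mm by 180 mm) begins 59 mm behind the grasp point.
Start: joints at [-1.338, 0.491, 1.559, -0, 1.092, -0.106], TCP at [207.745, -589.48, 233.661] pointing down, gripper open.
Joint ranges: [-3.1, 3.1], [-0.84, 2.19], [0.05, 2.79], [-1.13, 4.28], [0.06, 2.93], [-2.69, 2.69]. Speed limits (rad/s): [2.22, 2.22, 2.79, 3.14, 3.14, 3.14].

INTERFACE

Orientations are given as [roll, pitch, yaw] about the fixed x, y, z axes, in that order (R = Rz(yaw) Ry(pitch) Rx(roll)).
In Python, from cell import env gives the robot as it stands. The module is installed in compiled form; this text tells all that it offers.
- The arm moves only by the tool move_arm, never from a script. Its argument "rows" is a list of rows, each an object of numbers: "tx", "ty", "tz": the shift along the tool's x, y, z in cm; "rx", "ry", "rz": the turn, a rotation vector about the tool's x, y, z in rad; "grip": the opening in per cent of the stroke, from 0 (shut) to 100 (fully open). In form: [{"tx": .., "ty": .., "tz": .., "rx": .., "ry": .., "rz": .., "grip": ..}, ...]. A call has 1 to 10 rows; each row shifts and turns the commanded pose from where the row before left it, along the tool's axes as they then stand; what a row does not reach is not made up. A row lasts 1/12 s, in which the tool goes at most 41.7 mm and 7.16 degrees, less where a joint would pass 70% of its speed; a pose out of reach is approached as far as the arm can. A call is refused whole if a number of a shift passes 4.17 or a number of a turn 0.125, either way. A call with a gripper value outside its range is refused whole. The fingers move at their own pace and stop on an object; the grip force is fixed at half the most. Time passes only in rows, so rows that do not move let the fingers close. It gives the time, the measured TCP pose, the force and the opening at its end, in the units of the state.
- env.state(): the state, without advancing time (a new reading comes with each control period).
- env.read_camera(name): name is "scene" or "top"; returns (picture, depth): 400x640x3 uint8, blue, green, red; 400x640 float32, mm along the optical axis (not along the pixel's ray), 0 where there is no reading.
- env.calibration(name): a dict with "vertical_fov" (degrees; the focal length in pixels is half the picture's height over the tangent of half this angle, whatever the lens; pixels are square), "cx", "cy" (the principal point, pixels), "eye" and "rotation" of the camera in the world. Camera axes: x right, y up, looking along -z (the intrinsics and any distortion apply to the point x, -y, -z); pixel columns grow to the right and rows downward; lengths in mm; the calibration is good to about 2 mm. A picture is of the moment at which its call begins. calibration takes no time and is no camera call.
- env.job_done(): hands the job in, once; it reports no verdict.
The state is a dict: "t": time; "joints": joint angles; "qvel": joint speeds; "tau": joint torques, N m; "eef_pos": TCP position; "tcp_rot": TCP orientation; "ft_force": force on the tool from outside, world axes, zero at the start; "moment": the same for the moment, N m; "opening": opening from 0.0 (shut) to 1.0 (fully open).
Only numpy, scipy, OpenCV 4.12 (cv2) and the standard library are available. Lean on these libraries where they do the work, as an engineer would, in place of code of your own. Each camera call takes 0.05 s, during which the arm holds its last target.

## Working session

There is one attempt and no reset: what is moved stays moved. The work goes in short steps, Python scripts to look and compute and a tool call to move; the robot and the scene stay as the last step left them, time stands still between calls to the robot, and variables do not carry over. Pictures are saved under pics/ and viewed, and the job is handed in when it is done.

Besides the shell and the picture viewer there is one more tool, called after "Call:" as a command line: name --argument value ..., lists and objects as JSON in quotes. move_arm: Moves the arm, as the interface text tells. Its arguments: {"type":"object","properties":{"rows":{"type":"array"}},"required":["rows"]}

```bash
ls; mkdir -p pics
python3 - <<'E'
from cell import env
import cv2,numpy as np
s=env.state();print(s)
for n in("scene","top"):
    c=env.calibration(n);print(n,c)
    p,d=env.read_camera(n);cv2.imwrite(f"pics/{n}0.png",p);np.save(f"{n}0.npy",d);print((d>0).mean())
E
```

```text
pics
{'t': 0.0, 'joints': array([-1.33759454e+00,  4.91552006e-01,  1.55945723e+00,  4.73941091e-06,
        1.09166557e+00, -1.05599146e-01]), 'qvel': array([-8.30041125e-04,  8.90098753e-04, -1.30385841e-03, -4.55419864e-05,
        1.99046715e-04, -2.25257280e-03]), 'tau': array([-5.80892847e-04, -6.12641287e+01, -2.58176762e+01,  6.91941823e-02,
        4.82332322e-02, -1.70655358e-04]), 'eef_pos': array([ 207.69501099, -589.24961849,  233.06374363]), 'tcp_rot': array([-1.57067809e+00,  1.07567654e-03, -1.23199751e+00]), 'ft_force': array([ 0.33112018, -0.71280261,  0.97931949]), 'moment': array([ 0.04548403, -0.01549547,  0.00887428]), 'opening': 1.0055254354132148}
scene {'vertical_fov': 48.693206140602584, 'cx': 316.2252755202765, 'cy': 195.21434047350388, 'eye': array([1360.71928323,  -48.84319785,  904.0570716 ]), 'rotation': array([8.32071083e-01, 1.48770579e-03, 1.63080667e+00])}
0.99606640625
top {'vertical_fov': 44.63200348671105, 'cx': 309.96516539487084, 'cy': 194.33523982561388, 'eye': array([ 196.67412026,  -96.21987769, 1749.25096718]), 'rotation': array([ 0.17447333,  0.0026682 , -1.55086966])}
0.996140625
```

View pics/scene0.png

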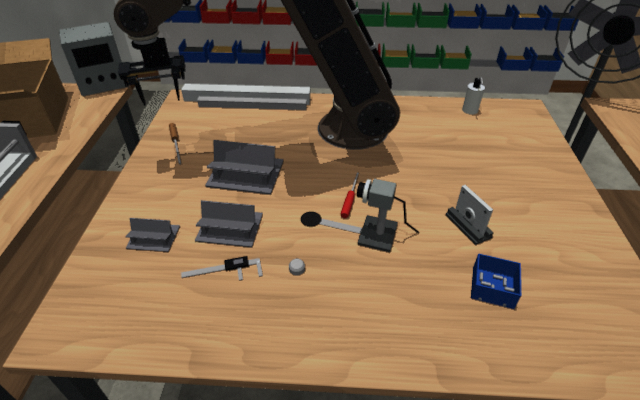

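View pics/top0.png

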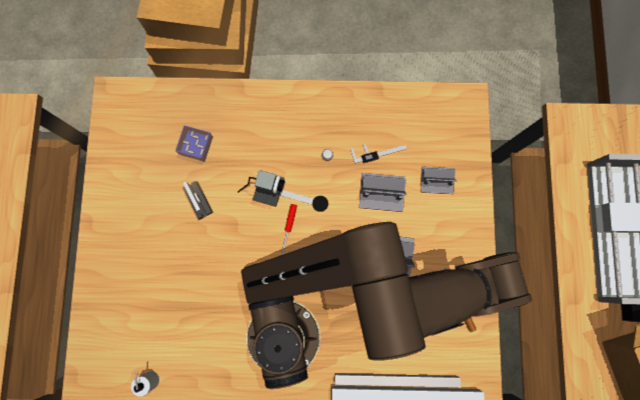

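The scene view shows the plate in its stand at (472,215), the camera at (378,200) and the spot at (311,219). There are three racks, at (245,167), (229,223) and (153,234), and the one at (229,223) looks middle-sized. Next I'll measure them.

```bash
cat > h.py <<'E'
import numpy as np,cv2
from scipy.spatial.transform import Rotation as R
from cell import env
def cal(n):
    c=env.calibration(n);f=200/np.tan(np.radians(c['vertical_fov'])/2)
    return f,c['cx'],c['cy'],np.array(c['eye']),R.from_euler('xyz',c['rotation']).as_matrix()
def pts(n,d):
    f,cx,cy,e,M=cal(n);v,u=np.mgrid[0:d.shape[0],0:d.shape[1]]
    P=np.stack([(u-cx)/f*d,-(v-cy)/f*d,-d],-1)
    return P@M.T+e
def ray(n,u,v,z):
    f,cx,cy,e,M=cal(n);r=M@np.array([(u-cx)/f,-(v-cy)/f,-1]);return e+r*(z-e[2])/r[2]
def proj(n,p):
    f,cx,cy,e,M=cal(n);q=(np.asarray(p)-e)@M;return np.stack([cx+f*q[...,0]/-q[...,2],cy-f*q[...,1]/-q[...,2]],-1)
def crop(n,p,c,s,k,fn):
    q=cv2.resize(p[c[1]-s[1]:c[1]+s[1],c[0]-s[0]:c[0]+s[0]],None,fx=k,fy=k,interpolation=cv2.INTER_CUBIC);cv2.imwrite(fn,q)
E
python3 - <<'E'
from h import *
for n in("scene","top"):
    d=np.load(f"{n}0.npy");P=pts(n,d)
    c=env.calibration(n);print(n,cal(n)[4])
    for u,v in ([(311,219),(229,300),(500,350),(472,195),(229,240),(378,187),(298,262)] if n=="scene" else [(320,204),(200,300),(300,110),(192,190),(383,205),(268,180),(327,153)]):
        print(u,v,P[v,u].round(1))
p=cv2.imread('pics/scene0.png');crop("s",p,(472,215),(50,40),8,'pics/a.png');crop("s",p,(229,215),(50,40),8,'pics/b.png');crop("s",p,(350,205),(60,50),6,'pics/c.png')
p=cv2.imread('pics/top0.png');crop("s",p,(195,195),(40,30),8,'pics/d.png');crop("s",p,(385,190),(40,30),8,'pics/e.png');crop("s",p,(285,195),(55,40),7,'pics/f.png')
a=[cv2.resize(cv2.imread(f'pics/{k}.png'),(400,300)) for k in 'abcdef']
cv2.imwrite('pics/m1.png',np.vstack([np.hstack(a[:2]),np.hstack(a[3:5])]));cv2.imwrite('pics/m2.png',np.hstack([a[2],a[5]]))
E
```

```text
scene [[-0.05997427 -0.67219989  0.73793658]
 [ 0.99819881 -0.03928556  0.04534061]
 [-0.00148771  0.73932669  0.67334525]]
311 219 [ 479.6 -118.     7.8]
229 300 [ 7.568e+02 -2.972e+02  1.000e-01]
500 350 [ 8.495e+02  3.228e+02 -1.000e-01]
472 195 [462.4 313.7 107.3]
229 240 [ 572.4 -334.4    8. ]
378 187 [525.1  54.1 177.5]
298 262 [ 648.9 -139.3   22.6]
top [[ 0.01992528  0.98463181 -0.17350267]
 [-0.99979791  0.01915977 -0.00608599]
 [-0.00266819  0.17358887  0.98481459]]
320 204 [ 4.699e+02 -1.226e+02  3.000e-01]
200 300 [120.5 293.    1.3]
300 110 [ 8.263e+02 -4.150e+01 -6.000e-01]
192 190 [502.4 331.6  56.1]
383 205 [ 470.3 -350.9    2.3]
268 180 [519.3  52.8 175.4]
327 153 [ 656.7 -144.8   17.5]
```

View pics/m1.png

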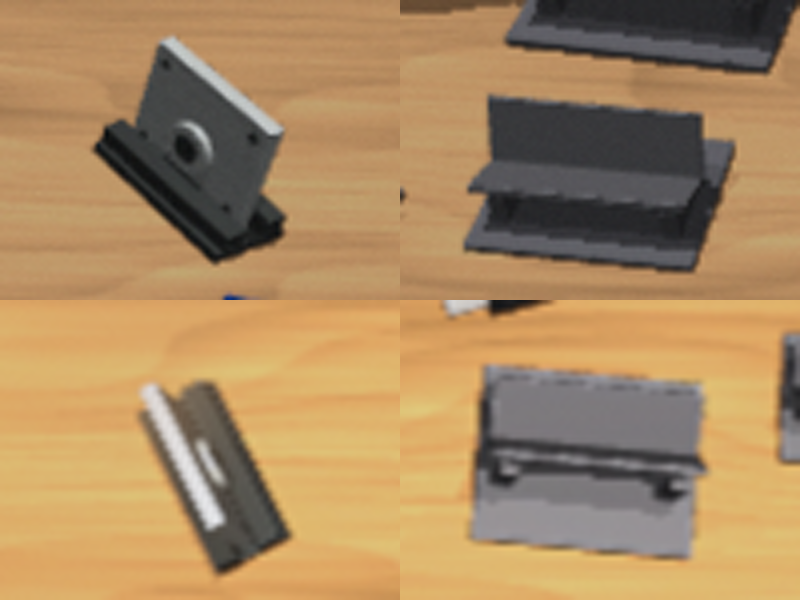

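View pics/m2.png

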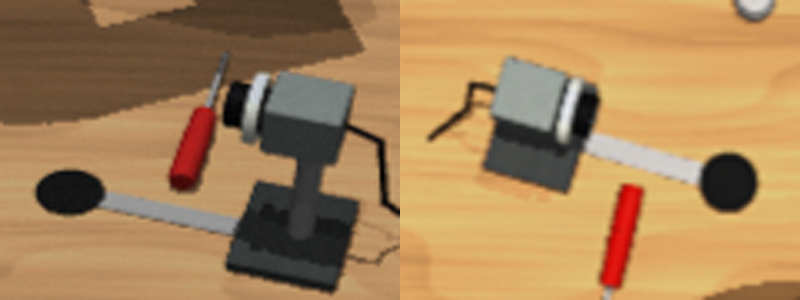

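The crops confirm three things. The boss faces outward, towards the scene camera. The rack's shelf fronts away from the robot. The screwdriver lies beside the scanner strip. Now I'll measure features in both views.

Run:
```python
from h import *
I={n:cv2.imread(f"pics/{n}0.png") for n in("scene","top")};D={n:np.load(f"{n}0.npy") for n in I};P={n:pts(n,D[n]) for n in I}
# spot
for n,(u,v) in dict(scene=(311,219),top=(320,204)).items():
    g=I[n].max(2);m=((g<50)).astype(np.uint8);m2=np.zeros_like(m);m2[v-14:v+14,u-14:u+14]=m[v-14:v+14,u-14:u+14]
    k,l,s,c=cv2.connectedComponentsWithStats(m2);i=l[v,u];print('spot',n,s[i],c[i],ray(n,*c[i],3).round(1))
def box(n,x0,x1,y0,y1,z0,z1):
    p=P[n];return (p[...,0]>x0)&(p[...,0]<x1)&(p[...,1]>y0)&(p[...,1]<y1)&(p[...,2]>z0)&(p[...,2]<z1)
# things
for n in I:
    m=box(n,300,700,200,450,8,140).astype(np.uint8)
    k,l,s,c=cv2.connectedComponentsWithStats(m)
    for i in range(1,k):
        if s[i,4]>30:print(n,'obj',s[i],P[n][l==i].mean(0).round(1),P[n][l==i].max(0).round(1))
# bright top of plate in views
for n,(u,v) in dict(scene=(472,205),top=(192,192)).items():
    g=I[n].min(2);m=((g>170)).astype(np.uint8);m2=np.zeros_like(m);m2[v-25:v+25,u-25:u+25]=m[v-25:v+25,u-25:u+25]
    k,l,s,c=cv2.connectedComponentsWithStats(m2);i=1+np.argmax(s[1:,4]);ys,xs=np.where(l==i)
    r=cv2.minAreaRect(np.c_[xs,ys].astype(np.float32));b=cv2.boxPoints(r);print('plate top',n,s[i],r)
    W=np.array([ray(n,*q,110) for q in b]);print(W.round(1));print('rect centre',ray(n,*r[0],110).round(1),np.linalg.norm(np.diff(W,axis=0),axis=1).round(1))
    pp=P[n][l==i];print('z med',np.median(pp[:,2]),np.percentile(pp[:,2],[10,90]))
# racks extents
for n in I:
  for y0,y1,x0,x1 in [(-450,-240,380,640)]:
    m=box(n,x0,x1,y0,y1,5,150);q=P[n][m];print(n,q.min(0).round(0),q.max(0).round(0),m.sum())
    for z0,z1 in [(5,12),(30,50),(50,70),(70,95)]:
        w=q[(q[:,2]>z0)&(q[:,2]<z1)];print(z0,len(w),w.min(0).round(0) if len(w) else 0,w.max(0).round(0)if len(w) else 0)
```

```text
spot scene [301 212  20  14 226] [310.42920354 218.53539823] [ 473.1 -120.1    3. ]
spot top [313 196  15  15 170] [319.83529412 203.10588235] [ 472.7 -121.9    3. ]
scene obj [ 446  185   48   59 1547] [486.5 320.1  55. ] [547.5 378.7 114.3]
scene obj [472 254  49  38 860] [649.2 357.6  32.8] [699.7 404.3  60. ]
scene obj [481 281  14   7  37] [681.1 330.6  11.4] [691.  345.   15.5]
top obj [175 136  36  25 296] [657.6 347.1  33.2] [699.3 405.4  65.6]
top obj [182 181  32  39 599] [469.9 316.7  47.3] [544.3 378.5 120. ]
plate top scene [463 185  29  26 101] ((477.0498046875, 197.44473266601562), (36.19842529296875, 2.675858974456787), 41.987213134765625)
[[431.3 294.2 110. ]
 [422.6 300.6 110. ]
 [515.2 352.  110. ]
 [522.9 345.7 110. ]]
rect centre [474.4 323.9 110. ] [ 10.8 105.8  10. ]
z med 110.44603351203853 [108.88303349 112.67635838]
plate top top [183 182  17  28  99] ((191.00001525878906, 195.50003051757812), (30.4105224609375, 3.130495071411133), 63.43495178222656)
[[517.9 351.2 110. ]
 [523.  341.9 110. ]
 [429.6 289.6 110. ]
 [424.6 298.8 110. ]]
rect centre [473.5 320.2 110. ] [ 10.6 107.   10.5]
z med 108.98192728833783 [103.85192332 113.93519278]
scene [ 381. -428.    5.] [ 640. -242.   86.] 2434
5 883 [ 381. -428.    5.] [ 640. -242.   12.]
30 729 [ 512. -421.   30.] [ 574. -270.   50.]
50 439 [ 504. -420.   50.] [ 574. -269.   70.]
70 295 [ 497. -418.   70.] [ 521. -268.   86.]
top [ 381. -449.    5.] [ 640. -241.   91.] 1627
5 745 [ 381. -449.    5.] [ 640. -241.   12.]
30 480 [ 489. -423.   30.] [ 571. -271.   50.]
50 139 [ 489. -419.   50.] [ 570. -270.   70.]
70 96 [ 497. -417.   71.] [ 515. -270.   91.]
```

Run:
```python
from h import *
I={n:cv2.imread(f"pics/{n}0.png") for n in("scene","top")};D={n:np.load(f"{n}0.npy") for n in I};P={n:pts(n,D[n]) for n in I}
def plane(q,th=2,N=500):
    rng=np.random.default_rng(0);best=None
    for _ in range(N):
        a=q[rng.choice(len(q),3,False)];nn=np.cross(a[1]-a[0],a[2]-a[0]);L=np.linalg.norm(nn)
        if L<100:continue
        nn/=L;i=abs((q-a[0])@nn)<th
        if best is None or i.sum()>best.sum():best=i
    for _ in range(3):
        c=q[best].mean(0);nn=np.linalg.svd(q[best]-c,full_matrices=False)[2][2];best=abs((q-c)@nn)<th
    return c,nn,best
def fit(n,u0,u1,v0,v1,zr,lab,th=2):
    q=P[n][v0:v1,u0:u1].reshape(-1,3);uv=np.stack(np.meshgrid(np.arange(u0,u1),np.arange(v0,v1)),-1).reshape(-1,2)
    k=(q[:,2]>zr[0])&(q[:,2]<zr[1]);q=q[k];c,nn,b=plane(q,th)
    if nn[0]<0:nn=-nn
    print(lab,n,'c',c.round(1),'n',nn.round(3),'yaw',np.arctan2(nn[1],nn[0]).round(4),'tilt',np.arcsin(nn[2]).round(3),b.sum(),len(q),'ext',q[b].min(0).round(0),q[b].max(0).round(0));return c,nn,q[b]
fit('scene',446,496,185,245,(40,106),'plateface')
c,nn,q=fit('scene',195,265,200,245,(48,84),'backstop')
fit('scene',195,265,200,245,(36,60),'shelf')
fit('top',355,410,170,215,(20,62),'shelf')
# large & small racks widths
for lab,(u0,u1,v0,v1) in dict(big=(205,290,140,195),mid=(195,265,200,250),small=(125,182,212,252)).items():
    q=P['scene'][v0:v1,u0:u1].reshape(-1,3);w=q[(q[:,2]>15)];print(lab,w.min(0).round(0),w.max(0).round(0))
# scanner
for n,(u0,u1,v0,v1) in dict(scene=(350,400,175,215),top=(250,290,165,205)).items():
    q=P[n][v0:v1,u0:u1];g=I[n][v0:v1,u0:u1]
    m=(q[...,2]>100)&(q[...,2]<190)
    w=q[m];print(n,'housing ext',w.min(0).round(0),w.max(0).round(0))
    t=q[(q[...,2]>170)&(q[...,2]<180)];t=t.reshape(-1,3)[:,:2].astype(np.float32);r=cv2.minAreaRect(t);print('toprect',r,t.mean(0))
    wh=m&(g.min(2)>190);print('ring',wh.sum(),q[wh].mean(0).round(1),q[wh].min(0).round(0),q[wh].max(0).round(0))
    bl=m&(g.max(2)<45);print('black',bl.sum(),q[bl].mean(0).round(1),q[bl].min(0).round(0),q[bl].max(0).round(0))
# strip
for n,(u0,u1,v0,v1) in dict(scene=(318,366,215,240),top=(275,316,180,210)).items():
    g=I[n][v0:v1,u0:u1].astype(int);m=(g.min(2)>140)&(g.max(2)-g.min(2)<40)
    vs,us=np.where(m);W=np.array([ray(n,u+u0,v+v0,1) for u,v in zip(us,vs)]);k=W[:,1]<20
    W=W[k];c=W[:,:2].mean(0);d=np.linalg.svd(W[:,:2]-c)[2][0];d*=np.sign(d[1])
    print('strip',n,len(W),c.round(1),np.arctan2(d[1],d[0]),'to spot ang',np.arctan2(c[1]+121,c[0]-473))
```

```text
plateface scene c [479.9 320.3  76.6] n [ 0.491 -0.871  0.001] yaw -1.0579 tilt 0.001 452 692 ext [427. 291.  40.] [526. 348. 106.]
backstop scene c [ 513.5 -344.    65.8] n [ 0.938 -0.075  0.337] yaw -0.0796 tilt 0.344 469 862 ext [ 501. -418.   48.] [ 527. -269.   84.]
shelf scene c [ 546.3 -345.3   44.4] n [ 0.306 -0.022 -0.952] yaw -0.0705 tilt -1.259 450 932 ext [ 518. -421.   36.] [ 574. -270.   53.]
shelf top c [ 541.5 -348.5   43. ] n [ 0.261  0.004 -0.965] yaw 0.0142 tilt -1.307 208 605 ext [ 489. -423.   27.] [ 570. -271.   52.]
big [ 249. -446.   15.] [1361.  -49.  904.]
mid [ 497. -421.   16.] [1361.  -49.  904.]
small [ 552. -604.   15.] [1361.  -49.  904.]
scene housing ext [489.   3. 100.] [558. 109. 183.]
toprect ((518.5421752929688, 51.98347473144531), (88.89754486083984, 58.09998321533203), 74.5434799194336) [524.51495  60.73054]
ring 23 [519.2  25.4 178.5] [501.  22. 172.] [534.  32. 183.]
black 109 [522.5  23.6 161.1] [493.   3. 144.] [556. 109. 172.]
top housing ext [481.   1. 126.] [554. 117. 185.]
toprect ((516.0410766601562, 50.16710662841797), (90.66619873046875, 55.872222900390625), 73.8355941772461) [518.4104   59.41019]
ring 25 [509.6  26.1 177.9] [490.  20. 170.] [530.  32. 185.]
black 74 [500.9  28.1 158.7] [487.   3. 127.] [524.  93. 171.]
strip scene 178 [492.2 -35.1] 1.3089264956440176 to spot ang 1.3509441032036213
strip top 179 [494.6 -38. ] 1.3130174173473872 to spot ang 1.3165905277118741
```

The two views agree to about 2–3 mm:

| Item | Position | Yaw / tilt | Check |
|---|---|---|---|
| Plate top | (474, 322, 110) | yaw −1.06 | 107 × 11 mm measured |
| Spot | (473, −121) | scanner yaw 1.31 | black lens front seen at y≈3, expected 4.6 |
| Cradle corner | (524, −344, 36) | yaw −0.077, tilt 0.344 | backstop 150 mm wide, shelf height fits 36 |

Next is a helper that turns a target pose into tool-axis moves.

```bash
cat >> h.py <<'E'
def go(target,yaw=None,tilt=0.,mx=35.,tmax=.11):
    """remaining shift (tool axes, cm) then turn (tool rotvec); rows"""
    s=env.state();T=R.from_euler('xyz',s['tcp_rot']);d=T.inv().apply(np.array(target)-s['eef_pos'])
    n=max(1,int(np.ceil(np.linalg.norm(d)/mx)))
    print('t',round(s['t'],2),'pos',s['eef_pos'].round(1),'rot',s['tcp_rot'].round(4),'F',s['ft_force'].round(1),'op',round(s['opening'],3))
    print('shift tool cm total',(d/10).round(2),'rows',n,'per row',(d/10/n).round(3))
    if yaw is not None:
        G=R.from_euler('z',yaw)*R.from_euler('y',-tilt)*R.from_euler('x',-np.pi/2)
        w=(T.inv()*G).as_rotvec();m=max(1,int(np.ceil(abs(w).max()/tmax)));print('turn total',w.round(4),'rows',m,'per row',(w/m).round(4))
E
python3 - <<'E'
from h import *
go((520,-250,330),-1.06)
P=pts('scene',np.load('scene0.npy'));q=P[140:195,205:290].reshape(-1,3);q=q[(q[:,2]>15)&(q[:,2]<200)&(q[:,0]>150)&(q[:,0]<480)];print(q.min(0),np.percentile(q,99.,axis=0))
E
```

```text
t 0.1 pos [ 207.7 -589.3  233.1] rot [-1.5707e+00  1.0000e-03 -1.2320e+00] F [-0.8 -0.4  0.1] op 0.999
shift tool cm total [-21.63  -9.66  40.73] rows 14 per row [-1.545 -0.69   2.909]
turn total [-0.0002 -0.172  -0.001 ] rows 2 per row [-0.0001 -0.086  -0.0005]
[ 248.71228864 -445.54666742   15.06135887] [ 351.7137792  -244.76264892  109.13753063]
```

Call:
move_arm --rows '[{"tx":-1.55,"ty":-0.7,"tz":2.9},{"tx":-1.55,"ty":-0.7,"tz":2.9},{"tx":-1.55,"ty":-0.7,"tz":2.9},{"tx":-1.55,"ty":-0.7,"tz":2.9},{"tx":-1.55,"ty":-0.7,"tz":2.9},{"tx":-1.55,"ty":-0.7,"tz":2.9},{"tx":-1.55,"ty":-0.7,"tz":2.9},{"tx":-1.55,"ty":-0.7,"tz":2.9},{"tx":-1.55,"ty":-0.7,"tz":2.9},{"tx":-1.55,"ty":-0.7,"tz":2.9}]'

```text
validation failed for argument at $.ro...
```

Call:
move_arm --rows '[{"tx":-1.55,"ty":-0.7,"tz":2.9},{"tx":-1.55,"ty":-0.7,"tz":2.9},{"tx":-1.55,"ty":-0.7,"tz":2.9},{"tx":-1.55,"ty":-0.7,"tz":2.9},{"ry":-0.086},{"ry":-0.086},{"grip":100}]'

```text
validation failed for argument at $.ro...
```

Run:
```python
from h import *
go((474,322,200),-1.06)
```

```text
t 0.1 pos [ 207.7 -589.3  233.1] rot [-1.5707e+00  1.0000e-03 -1.2320e+00] F [-0.8 -0.4  0.1] op 0.999
shift tool cm total [-77.09   3.39  55.4 ] rows 28 per row [-2.753  0.121  1.979]
turn total [-0.0002 -0.172  -0.001 ] rows 2 per row [-0.0001 -0.086  -0.0005]
```

Nothing moved. It looks as though every row needs all seven fields.

Call:
move_arm --rows '[{"tx":-1.55,"ty":-0.7,"tz":2.9,"rx":0,"ry":0,"rz":0,"grip":100},{"tx":-1.55,"ty":-0.7,"tz":2.9,"rx":0,"ry":0,"rz":0,"grip":100},{"tx":-1.55,"ty":-0.7,"tz":2.9,"rx":0,"ry":0,"rz":0,"grip":100},{"tx":-1.55,"ty":-0.7,"tz":2.9,"rx":0,"ry":0,"rz":0,"grip":100},{"tx":-1.55,"ty":-0.7,"tz":2.9,"rx":0,"ry":0,"rz":0,"grip":100},{"tx":-1.55,"ty":-0.7,"tz":2.9,"rx":0,"ry":0,"rz":0,"grip":100},{"tx":-1.55,"ty":-0.7,"tz":2.9,"rx":0,"ry":0,"rz":0,"grip":100},{"tx":-1.55,"ty":-0.7,"tz":2.9,"rx":0,"ry":0,"rz":0,"grip":100},{"tx":-1.55,"ty":-0.7,"tz":2.9,"rx":0,"ry":0,"rz":0,"grip":100},{"tx":-1.55,"ty":-0.7,"tz":2.9,"rx":0,"ry":0,"rz":0,"grip":100}]'

```text
t: 0.93
eef_pos: [430.5, -345.4, 303.8]
tcp_rot: [-1.571, 0.0, -1.232]
ft_force: [-0.2, -0.6, -0.1]
opening: 1.002
```

Call:
move_arm --rows '[{"tx":-1.55,"ty":-0.7,"tz":2.9,"rx":0,"ry":-0.086,"rz":0,"grip":100},{"tx":-1.55,"ty":-0.5,"tz":2.9,"rx":0,"ry":-0.086,"rz":0,"grip":100},{"tx":-2.5,"ty":-0.5,"tz":2.0,"rx":0,"ry":0,"rz":0,"grip":100}]'

```text
t: 1.18
eef_pos: [479.2, -264.0, 320.3]
tcp_rot: [-1.571, 0.0, -1.054]
ft_force: [0.0, -0.0, 0.4]
opening: 1.002
```

Run:
```python
from h import *
go((474,322,200),-1.06)
```

```text
t 1.18 pos [ 479.2 -264.   320.3] rot [-1.5706  0.     -1.0543] F [ 0.  -0.   0.4] op 1.002
shift tool cm total [-51.21  12.04  28.49] rows 18 per row [-2.845  0.669  1.583]
turn total [-0.0002  0.0057 -0.    ] rows 1 per row [-0.0002  0.0057 -0.    ]
```

Call:
move_arm --rows '[{"tx":-3.0,"ty":0,"tz":1.68,"rx":0,"ry":0,"rz":0,"grip":100},{"tx":-3.0,"ty":0,"tz":1.68,"rx":0,"ry":0,"rz":0,"grip":100},{"tx":-3.0,"ty":0,"tz":1.68,"rx":0,"ry":0,"rz":0,"grip":100},{"tx":-3.0,"ty":0,"tz":1.68,"rx":0,"ry":0,"rz":0,"grip":100},{"tx":-3.0,"ty":0,"tz":1.68,"rx":0,"ry":0,"rz":0,"grip":100},{"tx":-3.0,"ty":0,"tz":1.68,"rx":0,"ry":0,"rz":0,"grip":100},{"tx":-3.0,"ty":0,"tz":1.68,"rx":0,"ry":0,"rz":0,"grip":100},{"tx":-3.0,"ty":0,"tz":1.68,"rx":0,"ry":0,"rz":0,"grip":100},{"tx":-3.0,"ty":0,"tz":1.68,"rx":0,"ry":0,"rz":0,"grip":100},{"tx":-3.0,"ty":0,"tz":1.68,"rx":0,"ry":0,"rz":0,"grip":100}]'

```text
t: 2.02
eef_pos: [476.6, 80.5, 320.5]
tcp_rot: [-1.571, 0.0, -1.06]
ft_force: [1.4, 0.1, -0.2]
opening: 1.002
```

Call:
move_arm --rows '[{"tx":-3.0,"ty":1,"tz":1.68,"rx":0,"ry":0,"rz":0,"grip":100},{"tx":-3.0,"ty":1.5,"tz":1.68,"rx":0,"ry":0,"rz":0,"grip":100},{"tx":-3.0,"ty":1.5,"tz":1.68,"rx":0,"ry":0,"rz":0,"grip":100},{"tx":-3.0,"ty":1.5,"tz":1.68,"rx":0,"ry":0,"rz":0,"grip":100},{"tx":-3.0,"ty":1.5,"tz":1.68,"rx":0,"ry":0,"rz":0,"grip":100},{"tx":-3.0,"ty":1.5,"tz":1.68,"rx":0,"ry":0,"rz":0,"grip":100},{"tx":-1.5,"ty":1.5,"tz":0.8,"rx":0,"ry":0,"rz":0,"grip":100},{"tx":0,"ty":0,"tz":0,"rx":0,"ry":0,"rz":0,"grip":100},{"tx":0,"ty":0,"tz":0,"rx":0,"ry":0,"rz":0,"grip":100}]'

```text
t: 2.77
eef_pos: [476.1, 302.5, 219.6]
tcp_rot: [-1.573, -0.0, -1.058]
ft_force: [0.5, 0.2, 0.4]
opening: 0.997
```

Run:
```python
from h import *
go((474,322.5,170),-1.06)
p,d=env.read_camera('scene');crop('s',p,(472,190),(60,60),6,'pics/g1.png')
p,d=env.read_camera('top');cv2.imwrite('pics/t1.png',p)
```

```text
t 2.77 pos [476.1 302.5 219.6] rot [-1.5732e+00 -1.0000e-04 -1.0582e+00] F [0.5 0.2 0.4] op 0.997
shift tool cm total [-1.85  4.96  0.81] rows 2 per row [-0.923  2.481  0.405]
turn total [0.0024 0.0018 0.0001] rows 1 per row [0.0024 0.0018 0.0001]
```

View pics/g1.png

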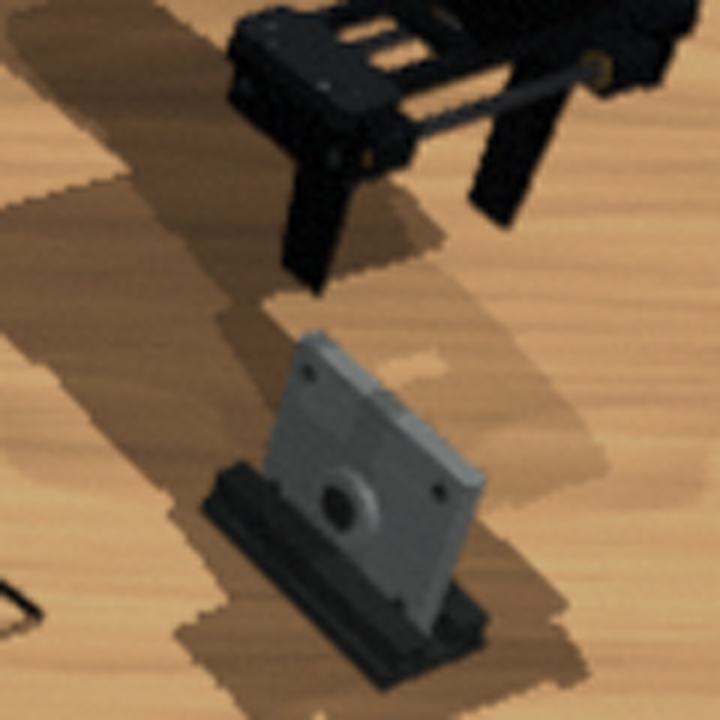

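The gripper is open above the plate, with the fingers at (310,270) and (500,200) either side of its top edge in this crop. I'll align it and descend to TCP z≈93.

Call:
move_arm --rows '[{"tx":-0.9,"ty":1.2,"tz":0.4,"rx":0,"ry":0,"rz":0,"grip":100},{"tx":-0.95,"ty":1.2,"tz":0.4,"rx":0,"ry":0,"rz":0,"grip":60},{"tx":0,"ty":1.2,"tz":0,"rx":0,"ry":0,"rz":0,"grip":60},{"tx":0,"ty":1.2,"tz":0,"rx":0,"ry":0,"rz":0,"grip":60},{"tx":0,"ty":0,"tz":0,"rx":0,"ry":0,"rz":0,"grip":60},{"tx":0,"ty":0,"tz":0,"rx":0,"ry":0,"rz":0,"grip":60}]'

```text
t: 3.37
eef_pos: [474.4, 322.2, 171.8]
tcp_rot: [-1.572, -0.0, -1.06]
ft_force: [0.3, 0.3, 0.4]
opening: 0.709
```

Run:
```python
from h import *
go((474,322.5,93),-1.06,mx=15)
```

```text
t 3.37 pos [474.4 322.2 171.8] rot [-1.5724 -0.     -1.0603] F [0.3 0.3 0.4] op 0.709
shift tool cm total [-0.04  7.88 -0.01] rows 6 per row [-7.000e-03  1.313e+00 -1.000e-03]
turn total [ 0.0016 -0.0003  0.    ] rows 1 per row [ 0.0016 -0.0003  0.    ]
```

Call:
move_arm --rows '[{"tx":0,"ty":1.5,"tz":0,"rx":0,"ry":0,"rz":0,"grip":60},{"tx":0,"ty":1.5,"tz":0,"rx":0,"ry":0,"rz":0,"grip":60},{"tx":0,"ty":1.5,"tz":0,"rx":0,"ry":0,"rz":0,"grip":60},{"tx":0,"ty":1.5,"tz":0,"rx":0,"ry":0,"rz":0,"grip":60},{"tx":0,"ty":1.0,"tz":0,"rx":0,"ry":0,"rz":0,"grip":60},{"tx":0,"ty":0.8,"tz":0,"rx":0,"ry":0,"rz":0,"grip":60},{"tx":0,"ty":0,"tz":0,"rx":0,"ry":0,"rz":0,"grip":60},{"tx":0,"ty":0,"tz":0,"rx":0,"ry":0,"rz":0,"grip":60},{"tx":0,"ty":0,"tz":0,"rx":0,"ry":0,"rz":0,"grip":60}]'

```text
t: 4.12
eef_pos: [475.0, 322.4, 95.3]
tcp_rot: [-1.57, -0.0, -1.06]
ft_force: [0.8, 0.3, 0.7]
opening: 0.6
```

Run:
```python
from h import *
go((474,322.5,93),-1.06,mx=15)
p,d=env.read_camera('scene');crop('s',p,(472,190),(60,60),6,'pics/g2.png')
```

```text
t 4.12 pos [475.  322.4  95.3] rot [-1.5697e+00 -1.0000e-04 -1.0600e+00] F [0.8 0.3 0.7] op 0.6
shift tool cm total [-0.06  0.23 -0.08] rows 1 per row [-0.058  0.231 -0.081]
turn total [-0.0011 -0.      0.0001] rows 1 per row [-0.0011 -0.      0.0001]
```

View pics/g2.png

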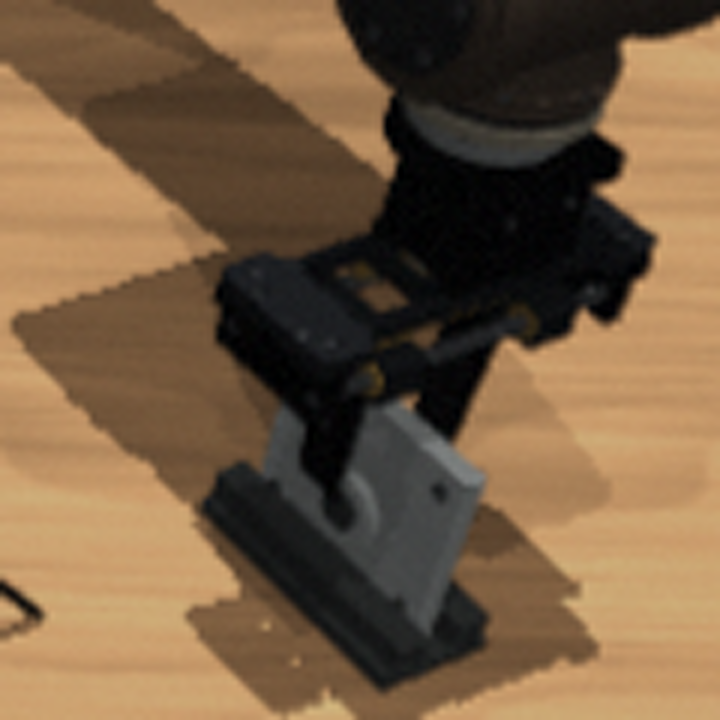

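The fingers straddle the plate and the near fingertip at (335,500) stands off the boss. Closing now.

Call:
move_arm --rows '[{"tx":-0.06,"ty":0.1,"tz":-0.08,"rx":0,"ry":0,"rz":0,"grip":30},{"tx":0,"ty":0,"tz":0,"rx":0,"ry":0,"rz":0,"grip":30},{"tx":0,"ty":0,"tz":0,"rx":0,"ry":0,"rz":0,"grip":30},{"tx":0,"ty":0,"tz":0,"rx":0,"ry":0,"rz":0,"grip":20},{"tx":0,"ty":0,"tz":0,"rx":0,"ry":0,"rz":0,"grip":20},{"tx":0,"ty":0,"tz":0,"rx":0,"ry":0,"rz":0,"grip":0},{"tx":0,"ty":0,"tz":0,"rx":0,"ry":0,"rz":0,"grip":0},{"tx":0,"ty":0,"tz":0,"rx":0,"ry":0,"rz":0,"grip":0},{"tx":0,"ty":0,"tz":0,"rx":0,"ry":0,"rz":0,"grip":0},{"tx":0,"ty":0,"tz":0,"rx":0,"ry":0,"rz":0,"grip":0}]'

```text
t: 5.0
eef_pos: [473.6, 322.3, 93.6]
tcp_rot: [-1.571, -0.0, -1.06]
ft_force: [-0.5, -0.5, -0.3]
opening: 0.129
```

Run:
```python
from h import *
go((474,322.5,93),-1.06,mx=15)
```

```text
t 5.0 pos [473.6 322.3  93.6] rot [-1.5709e+00 -1.0000e-04 -1.0600e+00] F [-0.5 -0.5 -0.3] op 0.129
shift tool cm total [0.   0.06 0.04] rows 1 per row [0.002 0.057 0.043]
turn total [0.0001 0.     0.0001] rows 1 per row [0.0001 0.     0.0001]
```

The opening is 12.3 mm, so it has gripped the plate with little side force. Lifting.

Call:
move_arm --rows '[{"tx":0,"ty":-0.5,"tz":0,"rx":0,"ry":0,"rz":0,"grip":0},{"tx":0,"ty":-0.8,"tz":0,"rx":0,"ry":0,"rz":0,"grip":0},{"tx":0,"ty":-1,"tz":0,"rx":0,"ry":0,"rz":0,"grip":0},{"tx":0,"ty":-1.5,"tz":0,"rx":0,"ry":0,"rz":0,"grip":0},{"tx":0,"ty":-2,"tz":0,"rx":0,"ry":0,"rz":0,"grip":0},{"tx":0,"ty":-2.5,"tz":0,"rx":0,"ry":0,"rz":0,"grip":0},{"tx":0,"ty":-2.5,"tz":0,"rx":0,"ry":0,"rz":0,"grip":0},{"tx":0,"ty":-2.5,"tz":0,"rx":0,"ry":0,"rz":0,"grip":0},{"tx":0,"ty":-2.5,"tz":0,"rx":0,"ry":0,"rz":0,"grip":0},{"tx":0,"ty":-2.5,"tz":0,"rx":0,"ry":0,"rz":0,"grip":0}]'

```text
t: 5.83
eef_pos: [473.2, 322.1, 278.9]
tcp_rot: [-1.57, -0.0, -1.06]
ft_force: [0.3, 0.6, -3.2]
opening: 0.125
```

Call:
move_arm --rows '[{"tx":0,"ty":-2,"tz":0,"rx":0,"ry":0,"rz":0,"grip":0},{"tx":0,"ty":-1.5,"tz":0,"rx":0,"ry":0,"rz":0,"grip":0},{"tx":0,"ty":-1,"tz":0,"rx":0,"ry":0,"rz":0,"grip":0},{"tx":0,"ty":0,"tz":0,"rx":0,"ry":0,"rz":0,"grip":0},{"tx":0,"ty":0,"tz":0,"rx":0,"ry":0,"rz":0,"grip":0}]'

```text
t: 6.25
eef_pos: [473.4, 322.2, 321.7]
tcp_rot: [-1.571, -0.0, -1.06]
ft_force: [0.2, -0.7, -4.5]
opening: 0.123
```

Run:
```python
from h import *
go((473,-121,320),-1.832)
p,d=env.read_camera('scene');crop('s',p,(490,130),(60,60),6,'pics/g3.png')
```

```text
t 6.25 pos [473.4 322.2 321.7] rot [-1.5705e+00 -1.0000e-04 -1.0600e+00] F [ 0.2 -0.7 -4.5] op 0.123
shift tool cm total [ 38.65   0.16 -21.7 ] rows 13 per row [ 2.973  0.013 -1.669]
turn total [-3.00e-04  7.72e-01 -0.00e+00] rows 8 per row [-0.      0.0965 -0.    ]
```

View pics/g3.png

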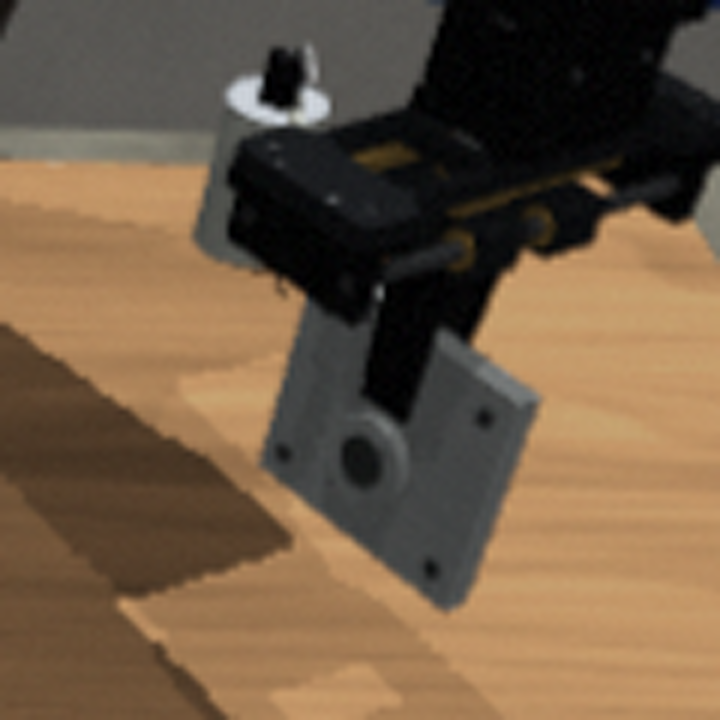

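The plate hangs upright in the grip, with the boss at (365,460) centred under the finger. The wrist force of −4 N fits its weight. Now over to the spot.

Call:
move_arm --rows '[{"tx":1.5,"ty":0,"tz":-0.8,"rx":0,"ry":0,"rz":0,"grip":0},{"tx":2.9,"ty":0,"tz":-1.65,"rx":0,"ry":0,"rz":0,"grip":0},{"tx":2.9,"ty":0,"tz":-1.65,"rx":0,"ry":0,"rz":0,"grip":0},{"tx":2.9,"ty":0,"tz":-1.65,"rx":0,"ry":0,"rz":0,"grip":0},{"tx":2.9,"ty":0,"tz":-1.65,"rx":0,"ry":0,"rz":0,"grip":0},{"tx":2.9,"ty":0,"tz":-1.65,"rx":0,"ry":0,"rz":0,"grip":0},{"tx":2.9,"ty":0,"tz":-1.65,"rx":0,"ry":0,"rz":0,"grip":0},{"tx":2.9,"ty":0,"tz":-1.65,"rx":0,"ry":0,"rz":0,"grip":0},{"tx":2.9,"ty":0,"tz":-1.65,"rx":0,"ry":0,"rz":0,"grip":0},{"tx":2.9,"ty":0,"tz":-1.65,"rx":0,"ry":0,"rz":0,"grip":0}]'

```text
t: 7.13
eef_pos: [471.3, 3.5, 320.6]
tcp_rot: [-1.572, 0.001, -1.06]
ft_force: [1.4, 1.2, -3.2]
opening: 0.123
```

Call:
move_arm --rows '[{"tx":2.9,"ty":0,"tz":-1.65,"rx":0,"ry":0,"rz":0,"grip":0},{"tx":2.9,"ty":0,"tz":-1.65,"rx":0,"ry":0,"rz":0,"grip":0},{"tx":2.9,"ty":0,"tz":-1.65,"rx":0,"ry":0,"rz":0,"grip":0},{"tx":2.3,"ty":0,"tz":-1.0,"rx":0,"ry":0,"rz":0,"grip":0},{"tx":0,"ty":0,"tz":0,"rx":0,"ry":0.1,"rz":0,"grip":0},{"tx":0,"ty":0,"tz":0,"rx":0,"ry":0.1,"rz":0,"grip":0},{"tx":0,"ty":0,"tz":0,"rx":0,"ry":0.1,"rz":0,"grip":0},{"tx":0,"ty":0,"tz":0,"rx":0,"ry":0.1,"rz":0,"grip":0},{"tx":0,"ty":0,"tz":0,"rx":0,"ry":0.1,"rz":0,"grip":0},{"tx":0,"ty":0,"tz":0,"rx":0,"ry":0.1,"rz":0,"grip":0}]'

```text
t: 7.97
eef_pos: [473.5, -119.9, 320.4]
tcp_rot: [-1.573, 0.001, -1.665]
ft_force: [-0.3, -0.3, -4.6]
opening: 0.124
```

Call:
move_arm --rows '[{"tx":0,"ty":0,"tz":0,"rx":0,"ry":0.1,"rz":0,"grip":0},{"tx":0,"ty":0,"tz":0,"rx":0,"ry":0.072,"rz":0,"grip":0},{"tx":0,"ty":0,"tz":0,"rx":0,"ry":0,"rz":0,"grip":0},{"tx":0,"ty":0,"tz":0,"rx":0,"ry":0,"rz":0,"grip":0},{"tx":0,"ty":0,"tz":0,"rx":0,"ry":0,"rz":0,"grip":0}]'

```text
t: 8.38
eef_pos: [473.7, -119.9, 321.1]
tcp_rot: [-1.572, 0.0, -1.83]
ft_force: [-0.2, -0.7, -2.9]
opening: 0.126
```

Run:
```python
from h import *
go((473,-121,183.6),-1.832)
```

```text
t 8.38 pos [ 473.7 -119.9  321.1] rot [-1.5718e+00  1.0000e-04 -1.8295e+00] F [-0.2 -0.7 -2.9] op 0.126
shift tool cm total [ 0.12 13.75 -0.03] rows 4 per row [ 0.031  3.437 -0.008]
turn total [ 0.001   0.0025 -0.0001] rows 1 per row [ 0.001   0.0025 -0.0001]
```

Call:
move_arm --rows '[{"tx":0.1,"ty":1.5,"tz":0,"rx":0,"ry":0.002,"rz":0,"grip":0},{"tx":0,"ty":2.5,"tz":0,"rx":0,"ry":0,"rz":0,"grip":0},{"tx":0,"ty":2.5,"tz":0,"rx":0,"ry":0,"rz":0,"grip":0},{"tx":0,"ty":2.5,"tz":0,"rx":0,"ry":0,"rz":0,"grip":0},{"tx":0,"ty":2.3,"tz":0,"rx":0,"ry":0,"rz":0,"grip":0},{"tx":0,"ty":1.4,"tz":0,"rx":0,"ry":0,"rz":0,"grip":0},{"tx":0,"ty":0.9,"tz":0,"rx":0,"ry":0,"rz":0,"grip":0},{"tx":0,"ty":0,"tz":0,"rx":0,"ry":0,"rz":0,"grip":0},{"tx":0,"ty":0,"tz":0,"rx":0,"ry":0,"rz":0,"grip":0},{"tx":0,"ty":0,"tz":0,"rx":0,"ry":0,"rz":0,"grip":0}]'

```text
t: 9.22
eef_pos: [474.1, -121.1, 186.5]
tcp_rot: [-1.569, -0.0, -1.833]
ft_force: [-0.3, 0.1, -2.7]
opening: 0.126
```

Run:
```python
from h import *
go((473,-121,183.6),-1.832)
p,d=env.read_camera('scene');crop('s',p,(340,170),(65,65),6,'pics/g4.png');np.save('g4.npy',d)
# plate depth points
P=pts('scene',d);q=P[(P[...,0]>410)&(P[...,0]<540)&(P[...,1]>-200)&(P[...,1]<-60)&(P[...,2]>75)&(P[...,2]<160)]
print(len(q),q.min(0),q.max(0))
```

```text
t 9.22 pos [ 474.1 -121.1  186.5] rot [-1.5693e+00 -2.0000e-04 -1.8335e+00] F [-0.3  0.1 -2.7] op 0.126
shift tool cm total [ 0.02  0.29 -0.11] rows 1 per row [ 0.016  0.291 -0.114]
turn total [-0.0015 -0.0015  0.0002] rows 1 per row [-0.0015 -0.0015  0.0002]
285 [ 425.03622177 -139.75284356  102.98074101] [ 532.97137901 -101.00259883  159.87080904]
```

View pics/g4.png

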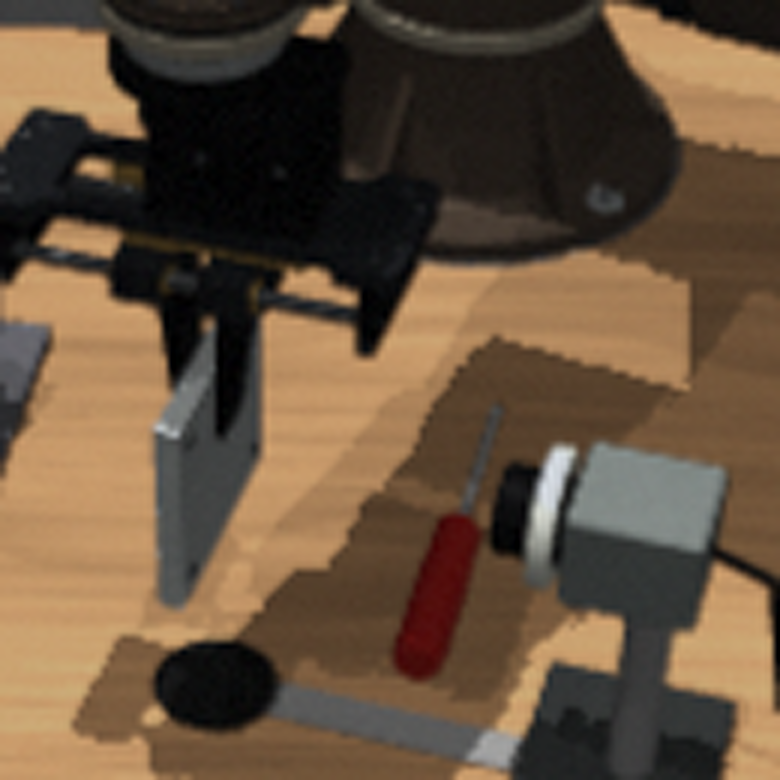

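The plain face at (210,500) points at the lens and the plate hangs over the spot. I'll lower it 2 mm and hold.

Call:
move_arm --rows '[{"tx":0,"ty":0.2,"tz":-0.1,"rx":0,"ry":0,"rz":0,"grip":0},{"tx":0,"ty":0,"tz":0,"rx":0,"ry":0,"rz":0,"grip":0},{"tx":0,"ty":0,"tz":0,"rx":0,"ry":0,"rz":0,"grip":0},{"tx":0,"ty":0,"tz":0,"rx":0,"ry":0,"rz":0,"grip":0},{"tx":0,"ty":0,"tz":0,"rx":0,"ry":0,"rz":0,"grip":0},{"tx":0,"ty":0,"tz":0,"rx":0,"ry":0,"rz":0,"grip":0},{"tx":0,"ty":0,"tz":0,"rx":0,"ry":0,"rz":0,"grip":0},{"tx":0,"ty":0,"tz":0,"rx":0,"ry":0,"rz":0,"grip":0},{"tx":0,"ty":0,"tz":0,"rx":0,"ry":0,"rz":0,"grip":0},{"tx":0,"ty":0,"tz":0,"rx":0,"ry":0,"rz":0,"grip":0}]'

```text
t: 10.1
eef_pos: [472.7, -120.7, 183.6]
tcp_rot: [-1.571, -0.0, -1.834]
ft_force: [-0.8, 0.9, -2.9]
opening: 0.125
```

Call:
move_arm --rows '[{"tx":0,"ty":0,"tz":0,"rx":0,"ry":0,"rz":0,"grip":0},{"tx":0,"ty":0,"tz":0,"rx":0,"ry":0,"rz":0,"grip":0},{"tx":0,"ty":0,"tz":0,"rx":0,"ry":0,"rz":0,"grip":0},{"tx":0,"ty":0,"tz":0,"rx":0,"ry":0,"rz":0,"grip":0},{"tx":0,"ty":0,"tz":0,"rx":0,"ry":0,"rz":0,"grip":0},{"tx":0,"ty":0,"tz":0,"rx":0,"ry":0,"rz":0,"grip":0},{"tx":0,"ty":0,"tz":0,"rx":0,"ry":0,"rz":0,"grip":0},{"tx":0,"ty":0,"tz":0,"rx":0,"ry":0,"rz":0,"grip":0}]'

```text
t: 10.77
eef_pos: [472.7, -120.7, 183.6]
tcp_rot: [-1.571, -0.0, -1.834]
ft_force: [0.1, 0.2, -3.4]
opening: 0.124
```

Run:
```python
from h import *
go((473,-121,183.6),-0.261)
```

```text
t 10.77 pos [ 472.7 -120.7  183.6] rot [-1.5707e+00 -1.0000e-04 -1.8340e+00] F [ 0.1  0.2 -3.4] op 0.124
shift tool cm total [0.02 0.   0.04] rows 1 per row [0.016 0.003 0.037]
turn total [ 0.000e+00 -1.573e+00  1.000e-04] rows 15 per row [ 0.     -0.1049  0.    ]
```

Call:
move_arm --rows '[{"tx":0,"ty":0,"tz":0,"rx":0,"ry":-0.05,"rz":0,"grip":0},{"tx":0,"ty":0,"tz":0,"rx":0,"ry":-0.1,"rz":0,"grip":0},{"tx":0,"ty":0,"tz":0,"rx":0,"ry":-0.1,"rz":0,"grip":0},{"tx":0,"ty":0,"tz":0,"rx":0,"ry":-0.1,"rz":0,"grip":0},{"tx":0,"ty":0,"tz":0,"rx":0,"ry":-0.1,"rz":0,"grip":0},{"tx":0,"ty":0,"tz":0,"rx":0,"ry":-0.1,"rz":0,"grip":0},{"tx":0,"ty":0,"tz":0,"rx":0,"ry":-0.1,"rz":0,"grip":0},{"tx":0,"ty":0,"tz":0,"rx":0,"ry":-0.1,"rz":0,"grip":0},{"tx":0,"ty":0,"tz":0,"rx":0,"ry":-0.1,"rz":0,"grip":0},{"tx":0,"ty":0,"tz":0,"rx":0,"ry":-0.1,"rz":0,"grip":0}]'

```text
t: 11.6
eef_pos: [472.6, -120.7, 183.6]
tcp_rot: [-1.571, -0.0, -0.879]
ft_force: [-0.4, -0.5, -3.3]
opening: 0.125
```

Call:
move_arm --rows '[{"tx":0,"ty":0,"tz":0,"rx":0,"ry":-0.1,"rz":0,"grip":0},{"tx":0,"ty":0,"tz":0,"rx":0,"ry":-0.1,"rz":0,"grip":0},{"tx":0,"ty":0,"tz":0,"rx":0,"ry":-0.1,"rz":0,"grip":0},{"tx":0,"ty":0,"tz":0,"rx":0,"ry":-0.1,"rz":0,"grip":0},{"tx":0,"ty":0,"tz":0,"rx":0,"ry":-0.1,"rz":0,"grip":0},{"tx":0,"ty":0,"tz":0,"rx":0,"ry":-0.1,"rz":0,"grip":0},{"tx":0,"ty":0,"tz":0,"rx":0,"ry":-0.023,"rz":0,"grip":0},{"tx":0,"ty":0,"tz":0,"rx":0,"ry":0,"rz":0,"grip":0},{"tx":0,"ty":0,"tz":0,"rx":0,"ry":0,"rz":0,"grip":0},{"tx":0,"ty":0,"tz":0,"rx":0,"ry":0,"rz":0,"grip":0}]'

```text
t: 12.43
eef_pos: [472.7, -120.7, 183.6]
tcp_rot: [-1.571, -0.0, -0.263]
ft_force: [-0.4, -0.4, -3.2]
opening: 0.125
```

Run:
```python
from h import *
go((473,-121,183.6),-0.261)
p,d=env.read_camera('scene');crop('s',p,(340,170),(65,65),6,'pics/g5.png')
```

```text
t 12.43 pos [ 472.7 -120.7  183.6] rot [-1.5709e+00 -1.0000e-04 -2.6330e-01] F [-0.4 -0.4 -3.2] op 0.125
shift tool cm total [ 0.04  0.   -0.02] rows 1 per row [ 0.038  0.003 -0.021]
turn total [ 0.0001 -0.0023  0.0001] rows 1 per row [ 0.0001 -0.0023  0.0001]
```

View pics/g5.png

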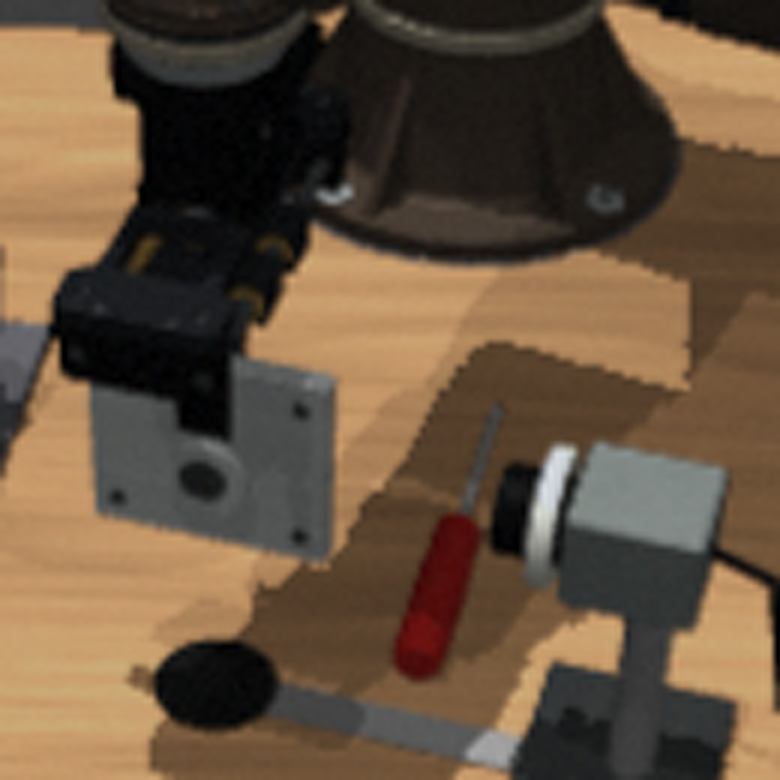

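The right-hand narrow edge at (330,470) points at the lens. Holding.

Call:
move_arm --rows '[{"tx":0,"ty":0,"tz":0,"rx":0,"ry":-0.002,"rz":0,"grip":0},{"tx":0,"ty":0,"tz":0,"rx":0,"ry":0,"rz":0,"grip":0},{"tx":0,"ty":0,"tz":0,"rx":0,"ry":0,"rz":0,"grip":0},{"tx":0,"ty":0,"tz":0,"rx":0,"ry":0,"rz":0,"grip":0},{"tx":0,"ty":0,"tz":0,"rx":0,"ry":0,"rz":0,"grip":0},{"tx":0,"ty":0,"tz":0,"rx":0,"ry":0,"rz":0,"grip":0},{"tx":0,"ty":0,"tz":0,"rx":0,"ry":0,"rz":0,"grip":0},{"tx":0,"ty":0,"tz":0,"rx":0,"ry":0,"rz":0,"grip":0},{"tx":0,"ty":0,"tz":0,"rx":0,"ry":0,"rz":0,"grip":0},{"tx":0,"ty":0,"tz":0,"rx":0,"ry":0,"rz":0,"grip":0}]'

```text
t: 13.32
eef_pos: [472.7, -120.7, 183.6]
tcp_rot: [-1.571, -0.0, -0.259]
ft_force: [-0.5, -0.2, -2.8]
opening: 0.122
```

Call:
move_arm --rows '[{"tx":0,"ty":0,"tz":0,"rx":0,"ry":0,"rz":0,"grip":0},{"tx":0,"ty":0,"tz":0,"rx":0,"ry":0,"rz":0,"grip":0},{"tx":0,"ty":0,"tz":0,"rx":0,"ry":0,"rz":0,"grip":0},{"tx":0,"ty":0,"tz":0,"rx":0,"ry":0,"rz":0,"grip":0},{"tx":0,"ty":0,"tz":0,"rx":0,"ry":0,"rz":0,"grip":0},{"tx":0,"ty":0,"tz":0,"rx":0,"ry":0,"rz":0,"grip":0},{"tx":0,"ty":0,"tz":0,"rx":0,"ry":0,"rz":0,"grip":0},{"tx":0,"ty":0,"tz":0,"rx":0,"ry":0,"rz":0,"grip":0}]'

```text
t: 13.98
eef_pos: [472.7, -120.7, 183.6]
tcp_rot: [-1.571, -0.0, -0.259]
ft_force: [0.1, -0.4, -3.9]
opening: 0.124
```

Run:
```python
from h import *
go((473,-121,183.6),1.31)
p,d=env.read_camera('scene');np.save('g5.npy',d);P=pts('scene',d)
# plate outline corners: bottom edge & side in image
q=P.reshape(-1,3);a=np.array([np.cos(-.263),np.sin(-.263)]);b=np.array([-a[1],a[0]]);r=q[:,:2]-[472.7,-120.7]
u=r@a;w=r@b;m=(abs(u-6)<3)&(abs(w)<70)&(q[:,2]>80)&(q[:,2]<206)
print('face pts',m.sum(),'off',np.median(u[m]),'y ext',np.percentile(w[m],[1,99]),'z ext',np.percentile(q[m,2],[1,99]))
for y0 in(-50,-25,0,25,45):
    k=m&(abs(w-y0)<6);print(y0,'bottom z',np.sort(q[k,2])[:8].mean().round(1) if k.sum()>8 else None)
```

```text
t 13.98 pos [ 472.7 -120.7  183.6] rot [-1.5709e+00 -1.0000e-04 -2.5900e-01] F [ 0.1 -0.4 -3.9] op 0.124
shift tool cm total [ 0.04  0.   -0.02] rows 1 per row [ 0.038  0.003 -0.018]
turn total [ 1.000e-04 -1.569e+00 -0.000e+00] rows 15 per row [ 0.     -0.1046 -0.    ]
face pts 759 off 6.195770348827704 y ext [-52.34164362  55.7694834 ] z ext [101.46199697 201.08142492]
-50 bottom z 106.7
-25 bottom z 104.5
0 bottom z 104.9
25 bottom z 104.2
45 bottom z 104.9
```

The held plate's depth points fit a level plate: face offset 6.2 mm, height 101 to 201 and centred within 2 mm. Turning the boss to the lens.

Call:
move_arm --rows '[{"tx":0,"ty":0,"tz":0,"rx":0,"ry":-0.05,"rz":0,"grip":0},{"tx":0,"ty":0,"tz":0,"rx":0,"ry":-0.1,"rz":0,"grip":0},{"tx":0,"ty":0,"tz":0,"rx":0,"ry":-0.1,"rz":0,"grip":0},{"tx":0,"ty":0,"tz":0,"rx":0,"ry":-0.1,"rz":0,"grip":0},{"tx":0,"ty":0,"tz":0,"rx":0,"ry":-0.1,"rz":0,"grip":0},{"tx":0,"ty":0,"tz":0,"rx":0,"ry":-0.1,"rz":0,"grip":0},{"tx":0,"ty":0,"tz":0,"rx":0,"ry":-0.1,"rz":0,"grip":0},{"tx":0,"ty":0,"tz":0,"rx":0,"ry":-0.1,"rz":0,"grip":0},{"tx":0,"ty":0,"tz":0,"rx":0,"ry":-0.1,"rz":0,"grip":0},{"tx":0,"ty":0,"tz":0,"rx":0,"ry":-0.1,"rz":0,"grip":0}]'

```text
t: 14.87
eef_pos: [472.7, -120.7, 183.6]
tcp_rot: [-1.571, 0.0, 0.696]
ft_force: [0.3, -0.6, -3.5]
opening: 0.125
```

Call:
move_arm --rows '[{"tx":0,"ty":0,"tz":0,"rx":0,"ry":-0.1,"rz":0,"grip":0},{"tx":0,"ty":0,"tz":0,"rx":0,"ry":-0.1,"rz":0,"grip":0},{"tx":0,"ty":0,"tz":0,"rx":0,"ry":-0.1,"rz":0,"grip":0},{"tx":0,"ty":0,"tz":0,"rx":0,"ry":-0.1,"rz":0,"grip":0},{"tx":0,"ty":0,"tz":0,"rx":0,"ry":-0.1,"rz":0,"grip":0},{"tx":0,"ty":0,"tz":0,"rx":0,"ry":-0.1,"rz":0,"grip":0},{"tx":0,"ty":0,"tz":0,"rx":0,"ry":-0.019,"rz":0,"grip":0},{"tx":0,"ty":0,"tz":0,"rx":0,"ry":0,"rz":0,"grip":0},{"tx":0,"ty":0,"tz":0,"rx":0,"ry":0,"rz":0,"grip":0},{"tx":0,"ty":0,"tz":0,"rx":0,"ry":0,"rz":0,"grip":0}]'

```text
t: 15.7
eef_pos: [472.7, -120.7, 183.6]
tcp_rot: [-1.571, 0.0, 1.308]
ft_force: [0.9, -0.6, -3.8]
opening: 0.124
```

Call:
move_arm --rows '[{"tx":0,"ty":0,"tz":0,"rx":0,"ry":0,"rz":0,"grip":0},{"tx":0,"ty":0,"tz":0,"rx":0,"ry":0,"rz":0,"grip":0},{"tx":0,"ty":0,"tz":0,"rx":0,"ry":0,"rz":0,"grip":0},{"tx":0,"ty":0,"tz":0,"rx":0,"ry":0,"rz":0,"grip":0},{"tx":0,"ty":0,"tz":0,"rx":0,"ry":0,"rz":0,"grip":0},{"tx":0,"ty":0,"tz":0,"rx":0,"ry":0,"rz":0,"grip":0},{"tx":0,"ty":0,"tz":0,"rx":0,"ry":0,"rz":0,"grip":0},{"tx":0,"ty":0,"tz":0,"rx":0,"ry":0,"rz":0,"grip":0},{"tx":0,"ty":0,"tz":0,"rx":0,"ry":0,"rz":0,"grip":0},{"tx":0,"ty":0,"tz":0,"rx":0,"ry":0,"rz":0,"grip":0}]'

```text
t: 16.53
eef_pos: [472.7, -120.7, 183.6]
tcp_rot: [-1.571, 0.0, 1.31]
ft_force: [0.3, -0.3, -2.4]
opening: 0.123
```

Call:
move_arm --rows '[{"tx":0,"ty":0,"tz":0,"rx":0,"ry":0,"rz":0,"grip":0},{"tx":0,"ty":0,"tz":0,"rx":0,"ry":0,"rz":0,"grip":0},{"tx":0,"ty":0,"tz":0,"rx":0,"ry":0,"rz":0,"grip":0},{"tx":0,"ty":0,"tz":0,"rx":0,"ry":0,"rz":0,"grip":0},{"tx":0,"ty":0,"tz":0,"rx":0,"ry":0,"rz":0,"grip":0},{"tx":0,"ty":0,"tz":0,"rx":0,"ry":0,"rz":0,"grip":0}]'

```text
t: 17.03
eef_pos: [472.7, -120.7, 183.6]
tcp_rot: [-1.571, 0.0, 1.31]
ft_force: [-0.0, -0.1, -3.4]
opening: 0.124
```

Run:
```python
from h import *
go((473,-121,183.6),1.31)
p,d=env.read_camera('scene');crop('s',p,(340,170),(65,65),6,'pics/g6.png')
# seat target
yaw=-0.077;t=.35;O=np.array([524.2,-344.2,36]);M=(R.from_euler('z',yaw)*R.from_euler('y',-t)).as_matrix();print(M.round(3))
for lab,l in dict(seat=(6,0,83.6),above=(16,0,113.6),high=(26,0,200)).items():print(lab,(O+M@np.array(l)).round(1))
```

```text
t 17.03 pos [ 472.7 -120.7  183.6] rot [-1.5708e+00  1.0000e-04  1.3100e+00] F [-0.  -0.1 -3.4] op 0.124
shift tool cm total [-0.02  0.   -0.04] rows 1 per row [-0.019  0.002 -0.04 ]
turn total [ 0.     -0.     -0.0001] rows 1 per row [ 0.     -0.     -0.0001]
[[ 0.937  0.077 -0.342]
 [-0.072  0.997  0.026]
 [ 0.343  0.     0.939]]
seat [ 501.2 -342.4  116.6]
above [ 500.3 -342.4  148.2]
high [ 480.2 -340.8  232.8]
```

View pics/g6.png

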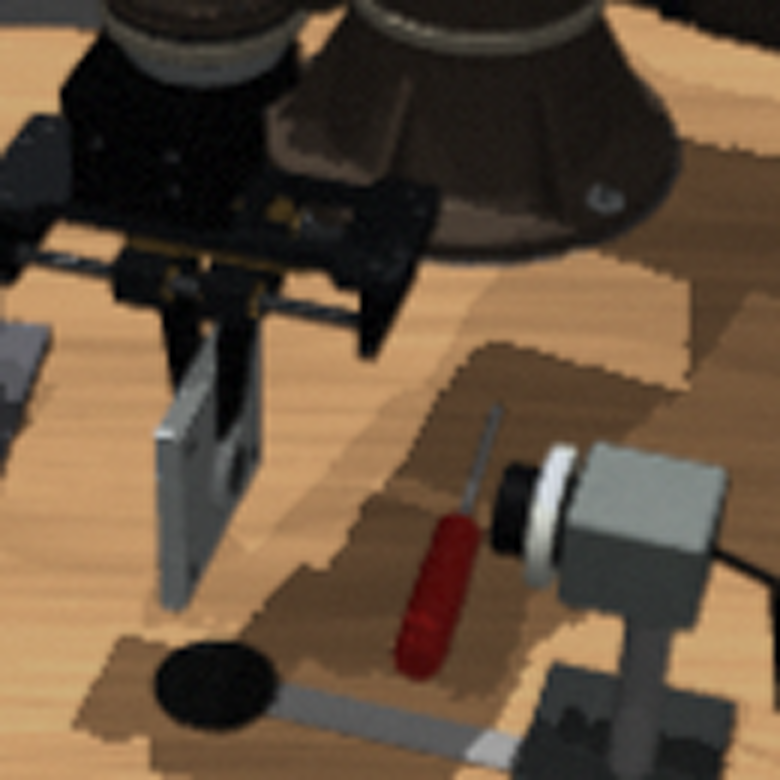

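The boss, at (240,465), faced the lens for about 1.4 s. Now I'll lift, turn the boss outward and carry the plate to the rack.

Call:
move_arm --rows '[{"tx":0,"ty":-1,"tz":0,"rx":0,"ry":0.05,"rz":0,"grip":0},{"tx":0,"ty":-1,"tz":0,"rx":0,"ry":0.1,"rz":0,"grip":0},{"tx":0,"ty":-1,"tz":0,"rx":0,"ry":0.1,"rz":0,"grip":0},{"tx":0,"ty":-1,"tz":0,"rx":0,"ry":0.1,"rz":0,"grip":0},{"tx":0,"ty":-1,"tz":0,"rx":0,"ry":0.1,"rz":0,"grip":0},{"tx":0,"ty":-1,"tz":0,"rx":0,"ry":0.1,"rz":0,"grip":0},{"tx":0,"ty":-1,"tz":0,"rx":0,"ry":0.1,"rz":0,"grip":0},{"tx":0,"ty":-1,"tz":0,"rx":0,"ry":0.1,"rz":0,"grip":0},{"tx":0,"ty":-1,"tz":0,"rx":0,"ry":0.1,"rz":0,"grip":0},{"tx":0,"ty":-1,"tz":0,"rx":0,"ry":0.1,"rz":0,"grip":0}]'

```text
t: 17.92
eef_pos: [472.5, -120.6, 284.1]
tcp_rot: [-1.571, 0.0, 0.355]
ft_force: [0.7, -0.0, -3.8]
opening: 0.128
```

Call:
move_arm --rows '[{"tx":0,"ty":0,"tz":0,"rx":0,"ry":0.1,"rz":0,"grip":0},{"tx":0,"ty":0,"tz":0,"rx":0,"ry":0.1,"rz":0,"grip":0},{"tx":0,"ty":0,"tz":0,"rx":0,"ry":0.1,"rz":0,"grip":0},{"tx":0,"ty":0,"tz":0,"rx":0,"ry":0.1,"rz":0,"grip":0},{"tx":0,"ty":0,"tz":0,"rx":0,"ry":0.037,"rz":0,"grip":0},{"tx":0,"ty":0,"tz":0,"rx":0,"ry":0,"rz":0,"grip":0},{"tx":0,"ty":0,"tz":0,"rx":0,"ry":0,"rz":0,"grip":0}]'

```text
t: 18.5
eef_pos: [472.6, -120.7, 283.6]
tcp_rot: [-1.571, 0.0, -0.075]
ft_force: [0.6, -0.3, -2.5]
opening: 0.127
```

Run:
```python
from h import *
go((480.2,-340.8,270),-.077,.35)
```

```text
t 18.5 pos [ 472.6 -120.7  283.6] rot [-1.5709e+00  1.0000e-04 -7.5400e-02] F [ 0.6 -0.3 -2.5] op 0.127
shift tool cm total [  2.42   1.36 -21.89] rows 7 per row [ 0.345  0.194 -3.127]
turn total [-2.000e-04  1.600e-03 -3.501e-01] rows 4 per row [-0.0001  0.0004 -0.0875]
```

Call:
move_arm --rows '[{"tx":0.15,"ty":0,"tz":-1.4,"rx":0,"ry":0,"rz":0,"grip":0},{"tx":0.3,"ty":0,"tz":-2.7,"rx":0,"ry":0,"rz":0,"grip":0},{"tx":0.3,"ty":0,"tz":-2.8,"rx":0,"ry":0,"rz":0,"grip":0},{"tx":0.3,"ty":0,"tz":-2.8,"rx":0,"ry":0,"rz":0,"grip":0},{"tx":0.3,"ty":0,"tz":-2.8,"rx":0,"ry":0,"rz":0,"grip":0},{"tx":0.3,"ty":0,"tz":-2.8,"rx":0,"ry":0,"rz":0,"grip":0},{"tx":0.3,"ty":0,"tz":-2.8,"rx":0,"ry":0,"rz":0,"grip":0},{"tx":0.3,"ty":0,"tz":-2.4,"rx":0,"ry":0,"rz":0,"grip":0},{"tx":0.15,"ty":0,"tz":-1.4,"rx":0,"ry":0,"rz":0,"grip":0}]'

```text
t: 19.25
eef_pos: [479.6, -343.3, 283.3]
tcp_rot: [-1.571, 0.0, -0.077]
ft_force: [0.0, 0.3, -3.5]
opening: 0.124
```

Call:
move_arm --rows '[{"tx":0,"ty":0,"tz":0,"rx":0,"ry":0,"rz":-0.05,"grip":0},{"tx":0,"ty":0,"tz":0,"rx":0,"ry":0,"rz":-0.05,"grip":0},{"tx":0,"ty":0,"tz":0,"rx":0,"ry":0,"rz":-0.05,"grip":0},{"tx":0,"ty":0,"tz":0,"rx":0,"ry":0,"rz":-0.05,"grip":0},{"tx":0,"ty":0,"tz":0,"rx":0,"ry":0,"rz":-0.05,"grip":0},{"tx":0,"ty":0,"tz":0,"rx":0,"ry":0,"rz":-0.05,"grip":0},{"tx":0,"ty":0,"tz":0,"rx":0,"ry":0,"rz":-0.05,"grip":0},{"tx":0,"ty":0,"tz":0,"rx":0,"ry":0,"rz":0,"grip":0},{"tx":0,"ty":0,"tz":0,"rx":0,"ry":0,"rz":0,"grip":0},{"tx":0,"ty":0,"tz":0,"rx":0,"ry":0,"rz":0,"grip":0}]'

```text
t: 20.08
eef_pos: [479.9, -340.8, 283.8]
tcp_rot: [-1.571, -0.349, -0.076]
ft_force: [0.0, 0.4, -3.3]
opening: 0.122
```

Run:
```python
from h import *
print(R.from_euler('xyz',env.state()['tcp_rot']).as_matrix().round(3))
go((500.3,-342.4,148.2),-.077,.35)
p,d=env.read_camera('scene');crop('s',p,(235,170),(65,65),6,'pics/g7.png')
```

```text
[[ 0.937  0.341  0.076]
 [-0.072 -0.026  0.997]
 [ 0.342 -0.94  -0.   ]]
t 20.08 pos [ 479.9 -340.8  283.8] rot [-1.571  -0.3486 -0.0763] F [ 0.   0.4 -3.3] op 0.122
shift tool cm total [-2.71 13.44 -0.  ] rows 4 per row [-0.676  3.36  -0.   ]
turn total [-0.      0.0007 -0.0014] rows 1 per row [-0.      0.0007 -0.0014]
```

View pics/g7.png

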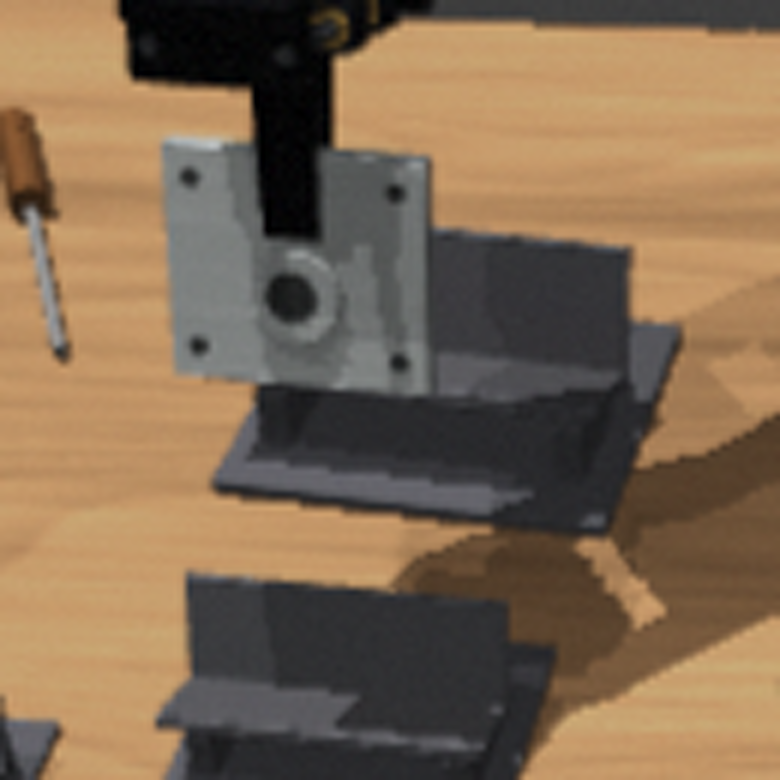

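The plate is tilted parallel to the seat with the boss outward, and is still above and behind the middle rack. Descending to a hover 30 mm up the seat and 10 mm off the backstop.

Call:
move_arm --rows '[{"tx":-0.3,"ty":1.0,"tz":0,"rx":0,"ry":0,"rz":0,"grip":0},{"tx":-0.4,"ty":2.0,"tz":0,"rx":0,"ry":0,"rz":0,"grip":0},{"tx":-0.4,"ty":2.0,"tz":0,"rx":0,"ry":0,"rz":0,"grip":0},{"tx":-0.4,"ty":2.0,"tz":0,"rx":0,"ry":0,"rz":0,"grip":0},{"tx":-0.4,"ty":2.0,"tz":0,"rx":0,"ry":0,"rz":0,"grip":0},{"tx":-0.4,"ty":2.0,"tz":0,"rx":0,"ry":0,"rz":0,"grip":0},{"tx":-0.3,"ty":1.4,"tz":0,"rx":0,"ry":0,"rz":0,"grip":0},{"tx":-0.1,"ty":0.9,"tz":0,"rx":0,"ry":0,"rz":0,"grip":0},{"tx":0,"ty":0,"tz":0,"rx":0,"ry":0,"rz":0,"grip":0},{"tx":0,"ty":0,"tz":0,"rx":0,"ry":0,"rz":0,"grip":0}]'

```text
t: 20.97
eef_pos: [500.2, -342.4, 149.2]
tcp_rot: [-1.57, -0.349, -0.077]
ft_force: [-0.4, -0.0, -3.0]
opening: 0.124
```

Call:
move_arm --rows '[{"tx":0,"ty":0,"tz":0,"rx":0,"ry":0,"rz":0,"grip":0},{"tx":0,"ty":0,"tz":0,"rx":0,"ry":0,"rz":0,"grip":0},{"tx":0,"ty":0,"tz":0,"rx":0,"ry":0,"rz":0,"grip":0},{"tx":0,"ty":0,"tz":0,"rx":0,"ry":0,"rz":0,"grip":0}]'

```text
t: 21.3
eef_pos: [500.0, -342.6, 150.1]
tcp_rot: [-1.572, -0.351, -0.077]
ft_force: [0.1, 0.2, -4.1]
opening: 0.128
```

Run:
```python
from h import *
go((501.2,-342.4,116.6),-.077,.35)
p,d=env.read_camera('scene');crop('s',p,(229,200),(60,60),6,'pics/g8.png');np.save('g8.npy',d)
P=pts('scene',d).reshape(-1,3)
O=np.array([524.2,-344.2,36]);M=(R.from_euler('z',-.077)*R.from_euler('y',-.35)).as_matrix();q=(P-O)@M
# plate face expected at x'=16+6=22, backstop at 0
m=(abs(q[:,0]-22)<6)&(abs(q[:,1])<60)&(q[:,2]>25)&(q[:,2]<135);print('plate face x',np.percentile(q[m,0],[10,50,90]),'y',np.percentile(q[m,1],[1,99]),'z',np.percentile(q[m,2],[1,99]))
m=(abs(q[:,0])<5)&(abs(q[:,1])<80)&(q[:,2]>8)&(q[:,2]<48);print('backstop x',np.percentile(q[m,0],[10,50,90]),'y',np.percentile(q[m,1],[1,99]),m.sum())
m=(abs(q[:,2])<6)&(abs(q[:,1])<74)&(q[:,0]>10)&(q[:,0]<42);print('shelf z',np.percentile(q[m,2],[10,50,90]),m.sum())
```

```text
t 21.3 pos [ 500.  -342.6  150.1] rot [-1.5717 -0.3509 -0.0767] F [ 0.1  0.2 -4.1] op 0.128
shift tool cm total [-1.04  3.19  0.03] rows 1 per row [-1.042  3.191  0.034]
turn total [0.0008 0.0002 0.0009] rows 1 per row [0.0008 0.0002 0.0009]
plate face x [20.29747451 23.09870941 25.91088719] y [-53.24077544  55.82089222] z [ 33.16302393 132.47612695]
backstop x [-2.36695112  0.25573959  2.96804673] y [-74.46475692  74.67248455] 336
shelf z [-1.14256498  0.21302484  1.41935041] 301
```

View pics/g8.png

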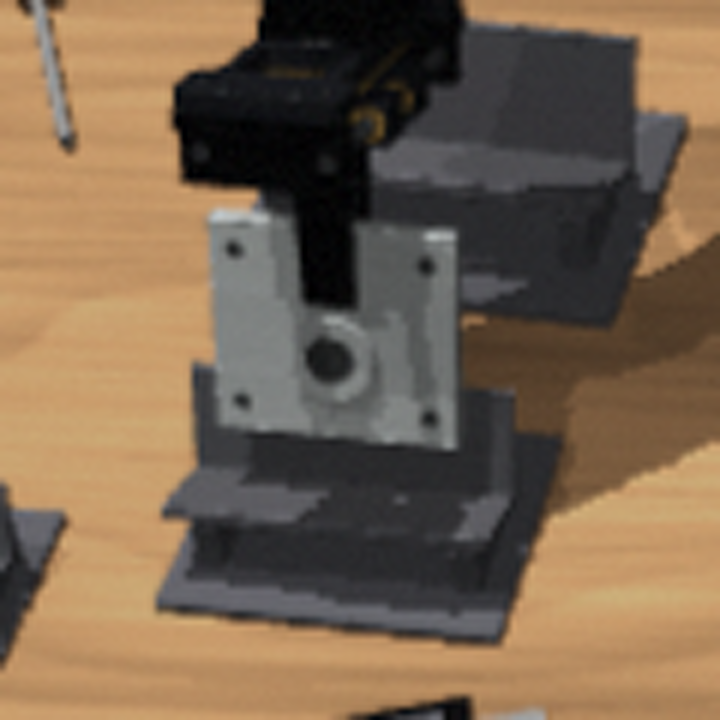

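At the hover the plate lies centred on the seat: y −53 to 56 mm, face 23 mm off the backstop, foot about 33 mm above the shelf. The backstop and shelf planes fit to 0.3 mm. Lowering in slow stages.

Call:
move_arm --rows '[{"tx":-0.2,"ty":0.5,"tz":0,"rx":0,"ry":0,"rz":0,"grip":0},{"tx":-0.2,"ty":0.5,"tz":0,"rx":0,"ry":0,"rz":0,"grip":0},{"tx":-0.2,"ty":0.5,"tz":0,"rx":0,"ry":0,"rz":0,"grip":0},{"tx":-0.15,"ty":0.5,"tz":0,"rx":0,"ry":0,"rz":0,"grip":0},{"tx":-0.1,"ty":0.4,"tz":0,"rx":0,"ry":0,"rz":0,"grip":0},{"tx":0,"ty":0.2,"tz":0,"rx":0,"ry":0,"rz":0,"grip":0},{"tx":0,"ty":0,"tz":0,"rx":0,"ry":0,"rz":0,"grip":0},{"tx":0,"ty":0,"tz":0,"rx":0,"ry":0,"rz":0,"grip":0},{"tx":0,"ty":0,"tz":0,"rx":0,"ry":0,"rz":0,"grip":0},{"tx":0,"ty":0,"tz":0,"rx":0,"ry":0,"rz":0,"grip":0}]'

```text
t: 22.18
eef_pos: [500.9, -342.6, 122.4]
tcp_rot: [-1.571, -0.35, -0.077]
ft_force: [-0.5, 0.6, -3.7]
opening: 0.123
```

Run:
```python
from h import *
go((501.2,-342.4,116.6),-.077,.35)
```

```text
t 22.18 pos [ 500.9 -342.6  122.4] rot [-1.5712 -0.3504 -0.0769] F [-0.5  0.6 -3.7] op 0.123
shift tool cm total [-0.18  0.55  0.02] rows 1 per row [-0.176  0.549  0.024]
turn total [0.0004 0.0001 0.0004] rows 1 per row [0.0004 0.0001 0.0004]
```

Call:
move_arm --rows '[{"tx":0,"ty":0.1,"tz":0,"rx":0,"ry":0,"rz":0,"grip":0},{"tx":0,"ty":0.1,"tz":0,"rx":0,"ry":0,"rz":0,"grip":0},{"tx":0,"ty":0.1,"tz":0,"rx":0,"ry":0,"rz":0,"grip":0},{"tx":0,"ty":0,"tz":0,"rx":0,"ry":0,"rz":0,"grip":0},{"tx":0,"ty":0,"tz":0,"rx":0,"ry":0,"rz":0,"grip":0},{"tx":0,"ty":0,"tz":0,"rx":0,"ry":0,"rz":0,"grip":0}]'

```text
t: 22.68
eef_pos: [501.9, -342.6, 119.3]
tcp_rot: [-1.571, -0.35, -0.077]
ft_force: [-0.4, 0.1, -3.5]
opening: 0.123
```

Call:
move_arm --rows '[{"tx":0,"ty":0.05,"tz":0,"rx":0,"ry":0,"rz":0,"grip":0},{"tx":0,"ty":0.05,"tz":0,"rx":0,"ry":0,"rz":0,"grip":0},{"tx":0,"ty":0,"tz":0,"rx":0,"ry":0,"rz":0,"grip":0},{"tx":0,"ty":0,"tz":0,"rx":0,"ry":0,"rz":0,"grip":0},{"tx":0,"ty":0,"tz":0,"rx":0,"ry":0,"rz":0,"grip":0}]'

```text
t: 23.1
eef_pos: [502.2, -342.6, 118.4]
tcp_rot: [-1.571, -0.35, -0.077]
ft_force: [-0.0, -0.1, -3.9]
opening: 0.123
```

Not touching yet, so another 1.5 mm down.

Call:
move_arm --rows '[{"tx":0,"ty":0.05,"tz":0,"rx":0,"ry":0,"rz":0,"grip":0},{"tx":0,"ty":0.05,"tz":0,"rx":0,"ry":0,"rz":0,"grip":0},{"tx":0,"ty":0,"tz":0,"rx":0,"ry":0,"rz":0,"grip":0},{"tx":0,"ty":0,"tz":0,"rx":0,"ry":0,"rz":0,"grip":0}]'

```text
t: 23.43
eef_pos: [502.6, -342.7, 117.4]
tcp_rot: [-1.571, -0.35, -0.077]
ft_force: [0.2, 0.1, -3.3]
opening: 0.125
```

Call:
move_arm --rows '[{"tx":0,"ty":0.05,"tz":0,"rx":0,"ry":0,"rz":0,"grip":0},{"tx":0,"ty":0,"tz":0,"rx":0,"ry":0,"rz":0,"grip":0},{"tx":0,"ty":0,"tz":0,"rx":0,"ry":0,"rz":0,"grip":0},{"tx":0,"ty":0,"tz":0,"rx":0,"ry":0,"rz":0,"grip":0}]'

```text
t: 23.77
eef_pos: [502.7, -342.7, 117.3]
tcp_rot: [-1.571, -0.35, -0.077]
ft_force: [-5.0, 1.1, 5.5]
opening: 0.124
```

The foot has touched the shelf: about 9 N beyond the plate's weight, along the shelf normal. I'll ease off 0.3 mm and move back to the backstop.

Call:
move_arm --rows '[{"tx":0,"ty":-0.03,"tz":0,"rx":0,"ry":0,"rz":0,"grip":0},{"tx":-0.05,"ty":0,"tz":0,"rx":0,"ry":0,"rz":0,"grip":0},{"tx":-0.05,"ty":0,"tz":0,"rx":0,"ry":0,"rz":0,"grip":0},{"tx":0,"ty":0,"tz":0,"rx":0,"ry":0,"rz":0,"grip":0},{"tx":0,"ty":0,"tz":0,"rx":0,"ry":0,"rz":0,"grip":0},{"tx":0,"ty":0,"tz":0,"rx":0,"ry":0,"rz":0,"grip":0}]'

```text
t: 24.27
eef_pos: [502.0, -342.7, 117.1]
tcp_rot: [-1.571, -0.351, -0.077]
ft_force: [-0.2, 0.3, 3.1]
opening: 0.123
```

Call:
move_arm --rows '[{"tx":-0.05,"ty":0,"tz":0,"rx":0,"ry":0,"rz":0,"grip":0},{"tx":0,"ty":0,"tz":0,"rx":0,"ry":0,"rz":0,"grip":0},{"tx":0,"ty":0,"tz":0,"rx":0,"ry":0,"rz":0,"grip":0},{"tx":0,"ty":0,"tz":0,"rx":0,"ry":0,"rz":0,"grip":0}]'

```text
t: 24.6
eef_pos: [501.3, -342.7, 116.8]
tcp_rot: [-1.571, -0.35, -0.077]
ft_force: [1.0, -0.3, 3.9]
opening: 0.128
```

Run:
```python
from h import *
go((501.2,-342.4,116.6),-.077,.35)
```

```text
t 24.6 pos [ 501.3 -342.7  116.8] rot [-1.5713 -0.3504 -0.077 ] F [ 1.  -0.3  3.9] op 0.128
shift tool cm total [-0.02  0.02  0.03] rows 1 per row [-0.024  0.017  0.031]
turn total [0.0005 0.     0.0004] rows 1 per row [0.0005 0.     0.0004]
```

Call:
move_arm --rows '[{"tx":-0.05,"ty":0,"tz":0,"rx":0,"ry":0,"rz":0,"grip":0},{"tx":0,"ty":0,"tz":0,"rx":0,"ry":0,"rz":0,"grip":0},{"tx":0,"ty":0,"tz":0,"rx":0,"ry":0,"rz":0,"grip":0},{"tx":0,"ty":0,"tz":0,"rx":0,"ry":0,"rz":0,"grip":0}]'

```text
t: 24.93
eef_pos: [500.8, -342.7, 116.6]
tcp_rot: [-1.571, -0.35, -0.077]
ft_force: [0.2, -0.9, 3.7]
opening: 0.124
```

Call:
move_arm --rows '[{"tx":-0.05,"ty":0,"tz":0,"rx":0,"ry":0,"rz":0,"grip":0},{"tx":0,"ty":0,"tz":0,"rx":0,"ry":0,"rz":0,"grip":0},{"tx":0,"ty":0,"tz":0,"rx":0,"ry":0,"rz":0,"grip":0},{"tx":0,"ty":0,"tz":0,"rx":0,"ry":0,"rz":0,"grip":0}]'

```text
t: 25.27
eef_pos: [500.6, -342.6, 116.6]
tcp_rot: [-1.571, -0.351, -0.077]
ft_force: [4.2, 0.3, 4.8]
opening: 0.124
```

The backstop is touched too: motion stalled at Fx +4 N. Releasing gently.

Call:
move_arm --rows '[{"tx":0,"ty":0,"tz":0,"rx":0,"ry":0,"rz":0,"grip":15},{"tx":0,"ty":0,"tz":0,"rx":0,"ry":0,"rz":0,"grip":17},{"tx":0,"ty":0,"tz":0,"rx":0,"ry":0,"rz":0,"grip":19},{"tx":0,"ty":0,"tz":0,"rx":0,"ry":0,"rz":0,"grip":22},{"tx":0,"ty":0,"tz":0,"rx":0,"ry":0,"rz":0,"grip":26},{"tx":0,"ty":0,"tz":0,"rx":0,"ry":0,"rz":0,"grip":32},{"tx":0,"ty":0,"tz":0,"rx":0,"ry":0,"rz":0,"grip":40},{"tx":0,"ty":0,"tz":0,"rx":0,"ry":0,"rz":0,"grip":40},{"tx":0,"ty":0,"tz":0,"rx":0,"ry":0,"rz":0,"grip":40},{"tx":0,"ty":0,"tz":0,"rx":0,"ry":0,"rz":0,"grip":40}]'

```text
t: 26.1
eef_pos: [500.3, -342.5, 116.4]
tcp_rot: [-1.571, -0.35, -0.077]
ft_force: [0.0, 0.7, -0.1]
opening: 0.401
```

```bash
cat > chk.py <<'E'
from h import *
import sys
go((501.2,-342.4,116.6),-.077,.35)
p,d=env.read_camera('scene');crop('s',p,(229,200),(60,60),6,f'pics/{sys.argv[1]}.png');cv2.imwrite(f'pics/{sys.argv[1]}full.png',p)
P=pts('scene',d).reshape(-1,3)
O=np.array([524.2,-344.2,36]);M=(R.from_euler('z',-.077)*R.from_euler('y',-.35)).as_matrix();q=(P-O)@M
m=(abs(q[:,0]-12)<5)&(abs(q[:,1])<62)&(q[:,2]>4)&(q[:,2]<110)
A=np.c_[q[m][:,1:],np.ones(m.sum())];k=np.linalg.lstsq(A,q[m,0],rcond=None)[0]
print('face x',np.percentile(q[m,0],[10,50,90]),'y',np.percentile(q[m,1],[1,99]),'z',np.percentile(q[m,2],[1,99]),'slopes y,z',k)
E
python3 chk.py g9
```

```text
t 26.1 pos [ 500.3 -342.5  116.4] rot [-1.5709 -0.35   -0.077 ] F [ 0.   0.7 -0.1] op 0.401
shift tool cm total [0.09 0.01 0.02] rows 1 per row [0.091 0.009 0.016]
turn total [0.0001 0.     0.    ] rows 1 per row [0.0001 0.     0.    ]
face x [ 9.59660573 12.16474575 15.00065857] y [-53.12584547  55.83820839] z [  4.56168125 100.75570631] slopes y,z [-3.18228727e-03 -4.75368716e-03  1.25255070e+01]
```

View pics/g9.png

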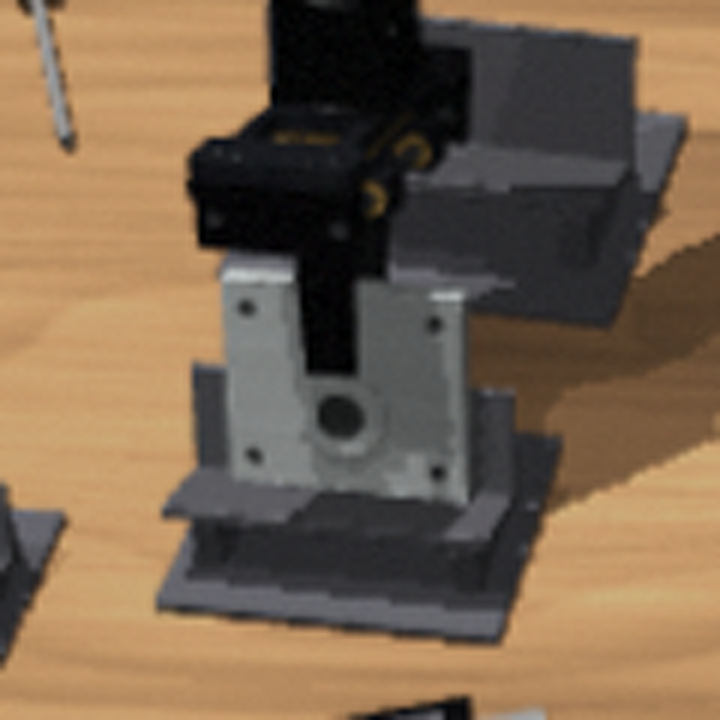

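Released and seated: face 12.2 mm off the backstop, top at 100.8 mm up the seat, tilt matching to 0.005 rad. Withdrawing straight back along the fingers.

Call:
move_arm --rows '[{"tx":0,"ty":-0.5,"tz":0,"rx":0,"ry":0,"rz":0,"grip":40},{"tx":0,"ty":-1,"tz":0,"rx":0,"ry":0,"rz":0,"grip":40},{"tx":0,"ty":-1.5,"tz":0,"rx":0,"ry":0,"rz":0,"grip":40},{"tx":0,"ty":-2,"tz":0,"rx":0,"ry":0,"rz":0,"grip":40},{"tx":0,"ty":-2,"tz":0,"rx":0,"ry":0,"rz":0,"grip":40},{"tx":0,"ty":-2,"tz":0,"rx":0,"ry":0,"rz":0,"grip":40},{"tx":0,"ty":-2,"tz":0,"rx":0,"ry":0,"rz":0,"grip":40},{"tx":0,"ty":-1.5,"tz":0,"rx":0,"ry":0,"rz":0,"grip":40},{"tx":0,"ty":-1,"tz":0,"rx":0,"ry":0,"rz":0,"grip":40},{"tx":0,"ty":0,"tz":0,"rx":0,"ry":0,"rz":0,"grip":40}]'

```text
t: 26.98
eef_pos: [453.9, -339.3, 245.7]
tcp_rot: [-1.574, -0.352, -0.077]
ft_force: [0.3, -0.5, 0.5]
opening: 0.401
```

Call:
move_arm --rows '[{"tx":0,"ty":0,"tz":0,"rx":0,"ry":0,"rz":0,"grip":40},{"tx":0,"ty":0,"tz":0,"rx":0,"ry":0,"rz":0,"grip":40},{"tx":0,"ty":0,"tz":0,"rx":0,"ry":0,"rz":0,"grip":40},{"tx":0,"ty":0,"tz":0,"rx":0,"ry":0,"rz":0,"grip":40},{"tx":0,"ty":0,"tz":0,"rx":0,"ry":0,"rz":0,"grip":40},{"tx":0,"ty":0,"tz":0,"rx":0,"ry":0,"rz":0,"grip":40}]'

```text
t: 27.48
eef_pos: [454.2, -338.9, 242.7]
tcp_rot: [-1.57, -0.349, -0.077]
ft_force: [0.6, -0.8, 0.2]
opening: 0.398
```

```bash
python3 chk.py g10
```

```text
t 27.48 pos [ 454.2 -338.9  242.7] rot [-1.5704 -0.3495 -0.077 ] F [ 0.6 -0.8  0.2] op 0.398
shift tool cm total [ 0.11 13.46  0.  ] rows 4 per row [2.700e-02 3.366e+00 1.000e-03]
turn total [-0.0004 -0.     -0.0005] rows 1 per row [-0.0004 -0.     -0.0005]
face x [ 9.32015236 12.24377405 14.97679941] y [-53.2825921   55.65854118] z [  4.77401261 100.71492473] slopes y,z [-1.99310005e-03 -6.52272877e-03  1.25467888e+01]
```

View pics/g10full.png

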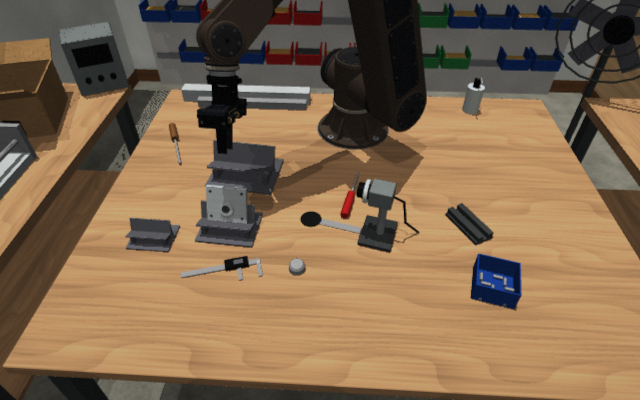

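The plate stands seated in the middle rack at (228,205) with the boss outward. The caliper, nut, bin and screwdriver are where they were, and the arm is clear at zero force. Handing in.

```bash
python3 -c "
from cell import env
print(env.job_done())"
```

```text
the job is handed in; nothing more can be done
None
```

I took the plate out of the stand, showed it to the lens and set it on the middle-sized rack, boss facing out. I handed the job in at 27.5 s of the 69 s allowed.

- **Showing:** I held the plain face, then a narrow edge, then the boss face square to the lens, for about 1.3 to 1.5 s each. The plate stood over the spot with its middle at 150 mm, level with the lens. The arm pose was steady to 0.1 mm and about 0.002 rad during each hold.
- **Placing:** I lowered the plate until the foot touched the shelf, moved it back to the backstop, and let go. The highest wrist force I read was about 9 N, plus the plate's weight.
- **Final check after backing off:** The boss-side face is 12.2 mm from the backstop, where 12 is right. The top edge is 100.7 mm up the seat, the tilt matches to 0.007 rad, and the plate is centred to about 1 mm. The arm is clear and touching nothing. The caliper, screwdriver, nut and bin look undisturbed in the last picture; I judged that by eye and did not measure it.
- **Disagreements:**
    - The two views differed by 2–3 mm on the plate and spot positions.
    - The scene view's estimate of the scanner direction, from the spot to the strip's middle, was 0.04 rad off the others. I used 1.31 rad, which the strip directions in both views and the housing supported.
    - The first two move calls were refused because rows lacked fields; nothing moved.

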